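Release, load and turn a flywheel balancing stand

TASK

On the balancing stand, flip the ratchet's yellow direction lever over to the release side (towards the wheel), then swing the red handle back and forth until the blue brake shoe is fully drawn back from the wheel. Then lay every balance weight that is on the bench (two or three) flat in a yellow-rimmed pocket of the wheel, one to a pocket, and only after that turn the wheel one full turn by its black knob, either way round, and let it stand with the knob back about where it began. Leave the lever on release, the shoe back and all the weights seated, and leave the other things on the bench alone.

Things in the scene. Friction and masses are not known exactly. Their poses are not given: they have to be found in the camera images.
- wheel_axis (a point): centre of the wheel's upper face, 75 mm above the bench. The wheel is a steel disc 240 mm across lying level on a red base plate, turning about the vertical; a steel hub 44 mm across and 16 mm high stands at its centre. The wheel, shoe and ratchet stand on one base plate, fixed to the bench: its position varies and it is turned up to 7 degrees either way
- wheel (a joint): angle of the wheel in rad, about 0 at the start (within 0.1), growing anticlockwise seen from above, not wrapped: a full turn reads 6.28 or -6.28 more. Its bearing has a little friction (about 1.5 N at the knob) and the wheel stays where it is left. While the shoe is up against its rim it is braked
- knob (a point): middle of the black spinner knob on the wheel, upright, round, 29 mm across and 60 mm tall; this point is 70 mm above the wheel's upper face, 20 mm below the knob's top and 95 mm from the wheel's axis. The knob spins freely on its own stem, so a gripper that holds it can carry it round the wheel without turning. At the start it is at the far side of the wheel (+x)
- pocket0 (a point): centre of the floor (the wheel's upper face) of pocket 0: a rectangle 48 mm by 78 mm inside, framed by a yellow rim 8 mm high and 5 mm thick. It lies 78 mm from the wheel's axis, its long side at right angles to the line to the axis; the three pockets are 120 degrees apart, the knob midway between pockets 0 and 2. The position turns with the wheel
- pocket1 (a point): centre of the floor (the wheel's upper face) of pocket 1: a rectangle 48 mm by 78 mm inside, framed by a yellow rim 8 mm high and 5 mm thick. It lies 78 mm from the wheel's axis, its long side at right angles to the line to the axis; the three pockets are 120 degrees apart, the knob midway between pockets 0 and 2. The position turns with the wheel
- pocket2 (a point): centre of the floor (the wheel's upper face) of pocket 2: a rectangle 48 mm by 78 mm inside, framed by a yellow rim 8 mm high and 5 mm thick. It lies 78 mm from the wheel's axis, its long side at right angles to the line to the axis; the three pockets are 120 degrees apart, the knob midway between pockets 0 and 2. The position turns with the wheel
- weight0_mid (a point): centre of balance weight 0 (half-way up): a grey steel block with a green band, 64 mm long (its own x), 34 mm wide (its own y) and 44 mm tall (z), about 0.5 kg, standing upright on the bench at the start on the robot's left with its length within 30 degrees of x. May be absent. Seated, it is 22 mm above the pocket's floor; any weight suits any pocket
- weight1_mid (a point): centre of balance weight 1 (half-way up): a grey steel block with a green band, 64 mm long (its own x), 34 mm wide (its own y) and 44 mm tall (z), about 0.5 kg, standing upright on the bench at the start on the robot's left with its length within 30 degrees of x. May be absent. Seated, it is 22 mm above the pocket's floor; any weight suits any pocket
- weight2_mid (a point): centre of balance weight 2 (half-way up): a grey steel block with a green band, 64 mm long (its own x), 34 mm wide (its own y) and 44 mm tall (z), about 0.5 kg, standing upright on the bench at the start on the robot's left with its length within 30 degrees of x. May be absent. Seated, it is 22 mm above the pocket's floor; any weight suits any pocket
- lever (a joint): angle of the ratchet's direction lever relative to the handle in rad: -0.5 drives clockwise (clamps), +0.5 drives anticlockwise (releases); starts near -0.45. It stays where it is left; about 3 N at its tip moves it. It turns on the ratchet's vertical axis, positive anticlockwise from above, so release is the tip swung towards the wheel
- lever_tip (a point): middle of the yellow upright thumb tab at the lever's tip, 64 mm from the ratchet's axis on the side away from the handle: 22 mm along the lever, 12 mm thick across it, 26 mm tall; this point is 11 mm below the tab's top. Beneath it is only the base plate; the round head, radius 43 mm, ends before it
- handle (a joint): angle of the ratchet handle in rad, positive anticlockwise seen from above, stops at -0.7 and +0.7, 0 when it points to the base plate's own -x (towards the robot). On release, swinging it anticlockwise (away from the wheel) drives the shoe back and swinging it clockwise (towards the wheel) clicks back freely; up to 0.45 rad of each driving stroke is lost before a tooth takes up. Four to six strokes draw the shoe fully back
- handle_grip (a point): middle of the red handle's grip, 145 mm from the ratchet's axis: a level bar 24 mm wide and 24 mm tall, 95 mm long, pointing away from the axis; this point is at its centre, 98 mm above the bench. Swinging it takes 2 to 8 N, far more once the shoe is against its stop: stop pushing there
- ratchet_axis (a point): point on the ratchet's vertical axis at the handle's height (98 mm above the bench)
- shoe (a joint): how far the blue brake shoe is drawn back from the wheel's rim, m: 0 when on the rim, 0.041 when fully back against its stop. Geared to the ratchet: 10 mm per rad of driving
- spray_can: bystander: red spray can, 64 mm across, 190 mm tall, origin at its foot's centre
- grease_jar: bystander: green jar with a black lid, 76 mm across, 90 mm tall, origin at its foot's centre
- spanner: bystander: steel spanner 200 mm long lying on the bench, origin under its middle
Not all that is in view belongs to the job. What is shaped like the part that bears weight0_mid but brown or purple is not meant.

How it is judged:
On the way, in this order (a step that is already met when the one before it is completed fails the run):
1. the direction lever is flipped to release while the shoe is still on the wheel (value of joint lever above 0.3 rad and value of joint shoe below 0.008 m), for 0.2 s.
2. the shoe is ratcheted fully back (value of joint shoe above 0.037 m and value of joint lever above 0.3 rad), for 0.2 s.
3. all the weights present are seated in pockets and released, the wheel not yet turned by as much as a quarter (((horizontal distance between weight0_mid and pocket0 below 0.012 m and z of weight0_mid in the frame of pocket0 between 0.017 and 0.027 m) or (horizontal distance between weight0_mid and pocket1 below 0.012 m and z of weight0_mid in the frame of pocket1 between 0.017 and 0.027 m) or (horizontal distance between weight0_mid and pocket2 below 0.012 m and z of weight0_mid in the frame of pocket2 between 0.017 and 0.027 m)) and angle between each of weight0_mid, weight1_mid, weight2_mid's own z axis and vertical below 0.12 rad and contact force between each of weight0, weight1, weight2 and the fingers below 0.1 N and linear speed of each of weight0, weight1, weight2 below 0.03 m/s and ((horizontal distance between weight1_mid and pocket0 below 0.012 m and z of weight1_mid in the frame of pocket0 between 0.017 and 0.027 m) or (horizontal distance between weight1_mid and pocket1 below 0.012 m and z of weight1_mid in the frame of pocket1 between 0.017 and 0.027 m) or (horizontal distance between weight1_mid and pocket2 below 0.012 m and z of weight1_mid in the frame of pocket2 between 0.017 and 0.027 m)) and ((horizontal distance between weight2_mid and pocket0 below 0.012 m and z of weight2_mid in the frame of pocket0 between 0.017 and 0.027 m) or (horizontal distance between weight2_mid and pocket1 below 0.012 m and z of weight2_mid in the frame of pocket1 between 0.017 and 0.027 m) or (horizontal distance between weight2_mid and pocket2 below 0.012 m and z of weight2_mid in the frame of pocket2 between 0.017 and 0.027 m)) and value of joint wheel between -1.57 and 1.57 rad), for 0.3 s.
4. the wheel has gone round half a turn, either way ((value of joint wheel above 3.14 rad or value of joint wheel below -3.14 rad)).
5. the wheel has gone round a full turn ((value of joint wheel above 5.95 rad or value of joint wheel below -5.95 rad)), for 0.1 s.
At the end, for the whole second after the job is handed in: The wheel stands still after one full turn either way (angle 5.9 to 6.75 rad from zero), shoe at least 36 mm back, lever on release (over 0.3 rad), every weight present flat on a pocket's floor, within 12 mm of its centre, released ((value of joint wheel between 5.9 and 6.75 rad or value of joint wheel between -6.75 and -5.9 rad) and velocity of joint wheel between -0.05 and 0.05 rad/s and value of joint shoe above 0.036 m and value of joint lever above 0.3 rad and ((horizontal distance between weight0_mid and pocket0 below 0.012 m and z of weight0_mid in the frame of pocket0 between 0.017 and 0.027 m) or (horizontal distance between weight0_mid and pocket1 below 0.012 m and z of weight0_mid in the frame of pocket1 between 0.017 and 0.027 m) or (horizontal distance between weight0_mid and pocket2 below 0.012 m and z of weight0_mid in the frame of pocket2 between 0.017 and 0.027 m)) and angle between each of weight0_mid, weight1_mid, weight2_mid's own z axis and vertical below 0.12 rad and contact force between each of weight0, weight1, weight2 and the fingers below 0.1 N and linear speed of each of weight0, weight1, weight2 below 0.03 m/s and ((horizontal distance between weight1_mid and pocket0 below 0.012 m and z of weight1_mid in the frame of pocket0 between 0.017 and 0.027 m) or (horizontal distance between weight1_mid and pocket1 below 0.012 m and z of weight1_mid in the frame of pocket1 between 0.017 and 0.027 m) or (horizontal distance between weight1_mid and pocket2 below 0.012 m and z of weight1_mid in the frame of pocket2 between 0.017 and 0.027 m)) and ((horizontal distance between weight2_mid and pocket0 below 0.012 m and z of weight2_mid in the frame of pocket0 between 0.017 and 0.027 m) or (horizontal distance between weight2_mid and pocket1 below 0.012 m and z of weight2_mid in the frame of pocket1 between 0.017 and 0.027 m) or (horizontal distance between weight2_mid and pocket2 below 0.012 m and z of weight2_mid in the frame of pocket2 between 0.017 and 0.027 m))); the robot touches nothing.
It fails at once if the spray can is moved by more than 30 mm (distance of spray_can from where it was at the start of the episode above 0.03 m).
It fails at once if the grease jar is moved by more than 30 mm (distance of grease_jar from where it was at the start of the episode above 0.03 m).
It fails at once if the spanner is moved by more than 30 mm (distance of spanner from where it was at the start of the episode above 0.03 m).
Of weight0, weight1, weight2 only 2 to 3 are there at a start; the rules pass over those that are not, and their reading is None.
At some moment in a run one of weight0, weight1, weight2 may be knocked a few centimetres aside while the robot is not near it.
It also fails if it takes over 192 s, if anything falls off the work surface, if the arm or the gripper's body presses on something with over 40 N, if the wrist force passes 120 N, or if a joint passes its speed limit or range.

ROBOT

A 7-joint arm with a two-finger parallel gripper is mounted at the origin on the work surface. World frame = base frame: x ahead of the robot, y to its left, z up, the work surface at z = 0. Lengths are in m, angles in rad, forces in N, time in s.
With the tool pointing down it reaches from about 0.425 to 0.875 m from the base axis. Payload 8.4 kg.
Tool frame: the origin (TCP) lies midway between the tips of the shut fingers; the grasp point (between the pads) lies 19 mm behind it; z points along the fingers, y is the direction in which the jaws open and shut (so a half turn about z gives the same grasp; the last joint's range is limited). The gripper opens to 87 mm and grips with 3 to 60 N. Pads are 19 mm wide; open, the fingers measure 117 mm over their backs; the gripper's body (75 mm by 190 mm) begins 51 mm behind the grasp point.
Start: joints at [-1.285, 0.333, 0.04, 1.465, -0.013, 1.343, -0.059], TCP at [0.244, 0.602, 0.223] pointing down, gripper open.
Joint ranges: [-2.58, 2.58], [-0.38, 2.09], [-1.3, 1.39], [0.25, 2.4], [-1.5, 4.64], [0.08, 2.09], [-2.65, 2.65]. Speed limits (rad/s): [2.22, 2.22, 2.79, 2.79, 3.14, 3.14, 3.14].

INTERFACE

Orientations are given as a unit quaternion [w, x, y, z].
In Python, from rig import * gives the robot as it stands.
- The arm moves only by the tool drive_tool, never from a script. Its argument "rows" is a list of rows, each a list of 2 entries, a list of its own where there are three numbers: the shift along the tool's x, y, z in m, then the turn about the tool's z in rad. A call has 1 to 20 rows; each row shifts and turns the pose as measured when the row begins, along the tool's axes as they then stand; what a row does not reach is not made up. A row lasts 1/8 s, in which the tool goes at most 62.5 mm and 10.7 degrees, less where a joint would pass 70% of its speed; a pose out of reach is approached as far as the arm can. A call with a gripper value outside its range is refused whole. "gripper" is the finger opening in m, from 0 to 0.087, set as the call begins (left out, the last holds). The fingers move at their own pace and stop on an object; "force" is the grip in N (left out, the last holds). Time passes only in rows, so rows that do not move let the fingers close. It gives the time, the measured TCP pose, the force and the opening at its end, in the units of the state.
- sense(): the state, without advancing time (a new reading comes with each control period).
- get_image(name): name is "scene" or "side" or "wrist"; returns the picture (480x640x3 uint8, red, green, blue); there is no depth.
- get_calibration(name): a dict with "fx", "fy", "cx", "cy" (pixels), "rvec" (rotation vector, rad) and "tvec" (3), from world to camera coordinates, as OpenCV has them. Camera axes: x right, y down, z forward; pixel columns grow to the right and rows downward; lengths in m; the calibration is good to about 2 mm. A picture is of the moment at which its call begins: read the wrist's pose just before it. get_calibration takes no time and is no camera call; for the wrist camera it gives the pose at the moment of the call.
- job_done(): hands the job in, once; it reports no verdict.
The state is a dict: "time": time; "joint_pos": joint angles; "dq": joint speeds; "joint_efforts": joint torques, N m; "ee_pos": TCP position; "tcp_rot": TCP orientation; "ft_force": force on the tool from outside, world axes, zero at the start; "wrist_torque": the same for the moment, N m; "finger_gap": finger opening in m.
Only numpy, scipy, OpenCV 4.12 (cv2) and the standard library are available. Lean on these libraries where they do the work, as an engineer would, in place of code of your own. Each camera call takes 0.05 s, during which the arm holds its last target. There are 200 camera calls.

## Working session

There is one attempt and no reset: what is moved stays moved. The work goes in short steps, Python scripts to look and compute and a tool call to move; the robot and the scene stay as the last step left them, time stands still between calls to the robot, and variables do not carry over. Pictures are saved under pics/ and viewed, about 12 in all and at most 16, crops included, and the job is handed in when it is done.

Besides the shell and the picture viewer there is one more tool, called after "Request:" as name(argument=value, ...), one argument or row to a line, values as JSON. drive_tool: Moves the arm, as the interface text tells. Its arguments: {"type":"object","properties":{"rows":{"type":"array","items":{"type":"array"}},"gripper":{"type":"number"},"force":{"type":"number"}},"required":["rows"]}

```bash
mkdir -p pics; ls
cat > h.py <<'E'
from rig import *
import numpy as np, cv2
from scipy.spatial.transform import Rotation as R
def save(name,img,crop=None,scale=1):
    if crop: 
        x0,y0,x1,y1=crop; img=img[y0:y1,x0:x1]
    if scale!=1: img=cv2.resize(img,None,fx=scale,fy=scale,interpolation=cv2.INTER_CUBIC)
    cv2.imwrite('pics/'+name+'.png',np.ascontiguousarray(img[:,:,::-1]))
def K(c): return np.array([[c['fx'],0,c['cx']],[0,c['fy'],c['cy']],[0,0,1.]])
def pix2w(c,uv,z):
    M=cv2.Rodrigues(np.array(c['rvec'],float))[0]; t=np.array(c['tvec'],float).ravel()
    o=-M.T@t; d=M.T@np.linalg.inv(K(c))@np.array([uv[0],uv[1],1.])
    return o+d*(z-o[2])/d[2]
def w2pix(c,P):
    return cv2.projectPoints(np.array(P,float).reshape(-1,3),np.array(c['rvec'],float),np.array(c['tvec'],float),K(c),None)[0].reshape(-1,2)
E
python3 - <<'E'
from h import *
s=sense();print(s)
for n in('scene','side'):
    c=get_calibration(n);print(n,c);save(n+'0',get_image(n))
    M=cv2.Rodrigues(np.array(c['rvec'],float))[0];print(-M.T@np.array(c['tvec']).ravel())
E
```

```text
pics
{'time': 0.0, 'joint_pos': array([-1.28520254,  0.33393798,  0.03987879,  1.46628405, -0.01337891,
        1.34328304, -0.05852812]), 'dq': array([ 0.00087535,  0.00092674,  0.00097916, -0.00021571, -0.00144699,
       -0.00065829, -0.00089246]), 'joint_efforts': array([-9.06231398e-04, -6.56369448e+01,  1.33457065e+00, -4.03793693e+01,
       -5.98833757e-02,  4.51834523e-02,  1.79672397e-04]), 'ee_pos': array([0.24385013, 0.60201771, 0.22163559]), 'tcp_rot': array([-9.07131695e-05,  1.91234353e-01,  9.81544061e-01, -8.18353309e-04]), 'ft_force': array([ 0.12328528, -0.06438807,  0.35874741]), 'wrist_torque': array([0.02414236, 0.031786  , 0.00829984]), 'finger_gap': 0.08666115230757575}
scene {'fx': 521.9352610876391, 'fy': 521.9352610876391, 'cx': 319.7239872329886, 'cy': 225.44699822615746, 'rvec': array([ 2.06991302,  1.76090256, -0.4655607 ]), 'tvec': array([-0.14730904, -0.45414574,  1.51834446])}
[ 1.14882159 -0.03054713  1.10117848]
side {'fx': 568.2145875338687, 'fy': 568.2145875338687, 'cx': 307.3906801389338, 'cy': 231.2274669351005, 'rvec': array([ 1.70188978, -1.64712842,  0.82841255]), 'tvec': array([0.04100626, 0.43154047, 1.24275865])}
[-0.72313324  0.04140829  1.09896379]
```

View pics/scene0.png

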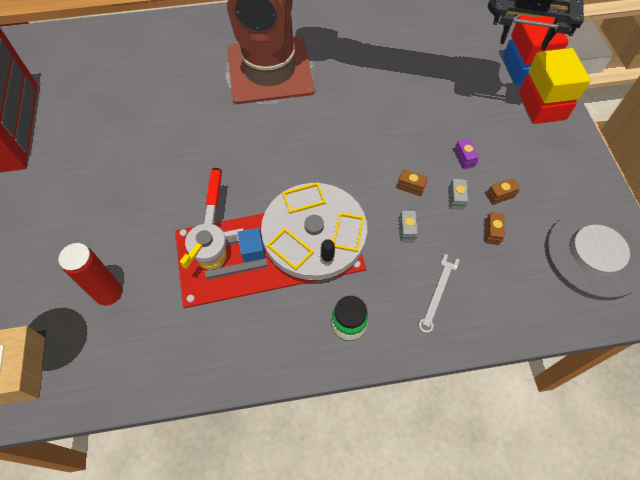

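View pics/side0.png

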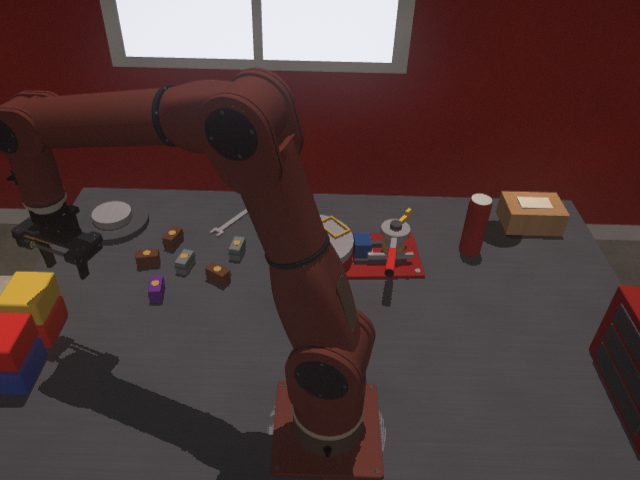

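The two pictures show the ratchet and lever at about (200,250) and the handle at (213,190). The wheel is at (314,230) with its knob at (328,250). Possible weights are grey at (408,225) and (459,192), brown at (412,181), (504,190) and (497,228), and purple at (467,152). I take the two grey ones and will check them in a close crop.

Run:
```python
import cv2,numpy as np
i=cv2.imread('pics/scene0.png')
cv2.imwrite('pics/c1.png',cv2.resize(i[160:310,170:370],None,fx=4,fy=4,interpolation=cv2.INTER_CUBIC))
cv2.imwrite('pics/c2.png',cv2.resize(i[135:255,385:535],None,fx=5,fy=5,interpolation=cv2.INTER_CUBIC))
```

```text
(no output)
```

View pics/c1.png

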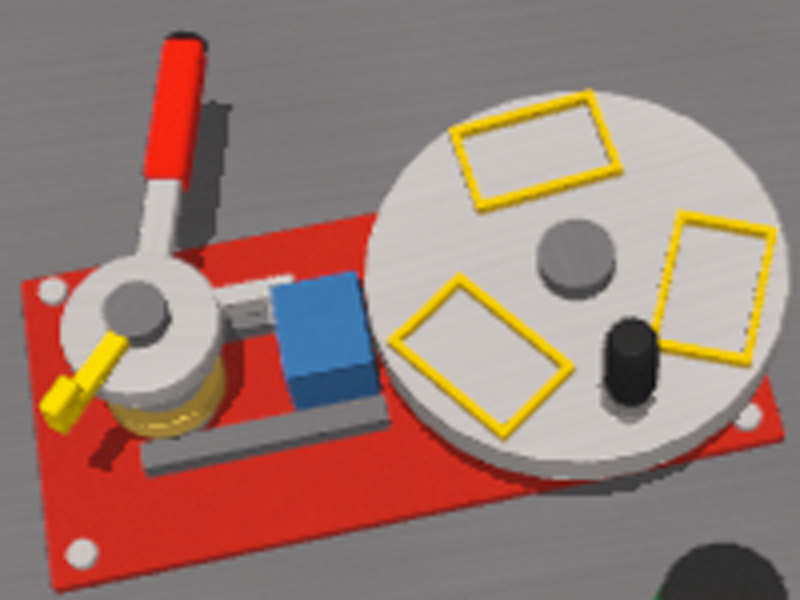

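View pics/c2.png

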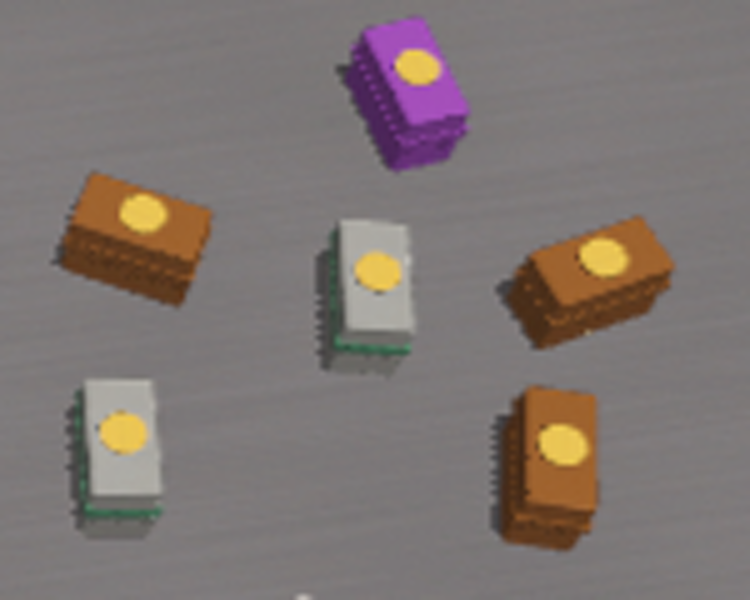

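Crop c2 shows that only the blocks at crop (122,440) and (378,290) are grey with a green band, so there are two weights. Crop c1 shows the hub top at (577,248), the knob top at (632,340), the lever tab at (60,395), the grip from (182,45) to (165,178) and the head nub at (135,305). Next I turn these into positions.

Run:
```python
from h import *
c=get_calibration('scene')
f=lambda u,v,z:pix2w(c,((u+.5)/4-.5+170,(v+.5)/4-.5+160),z)
g=lambda u,v,z:pix2w(c,((u+.5)/5-.5+385,(v+.5)/5-.5+135),z)
np.set_printoptions(precision=4,suppress=True)
print('hub',f(577,248,.091)); print('knobtop',f(632,337,.165))
for n,q in dict(p1=[(451,130),(590,92),(622,171),(480,211)],pr=[(680,212),(775,231),(748,364),(655,346)],pl=[(459,276),(574,367),(504,437),(389,343)]).items():
    P=np.array([f(*a,.083) for a in q]);m=P.mean(0);e=P[1]-P[0];print(n,m,np.linalg.norm(P[1]-P[0]),np.linalg.norm(P[2]-P[1]))
L=f(366,250,.075);Rr=f(789,275,.075);print('rim',L,Rr,np.linalg.norm(L-Rr))
print('grip',f(184,38,.110),f(165,182,.110));
for z in(.11,.12,.13):print('nub',z,f(135,305,z))
print('head',f(62,325,.11),f(222,325,.11))
for z in (.09,.1,.11,.12): print('tab',z,f(62,393,z))
for n,q in dict(A=[(84,380),(152,379),(161,495),(87,495)],B=[(341,219),(410,225),(413,331),(340,331)]).items():
    P=np.array([g(*a,.044) for a in q]);print(n,P.mean(0),np.linalg.norm(P[1]-P[0]),np.linalg.norm(P[2]-P[1]),np.degrees(np.arctan2(*((P[2]+P[3]-P[0]-P[1])[1::-1]))))
print('plate corners',f(22,283,0.0),f(55,590,0.),f(785,438,0.))
from h import w2pix
print(w2pix(c,[[0.5,0,.075]]))
```

```text
hub [0.5767 0.0435 0.091 ]
knobtop [0.6741 0.0575 0.165 ]
p1 [0.5043 0.0307 0.083 ] 0.08475823382601809 0.05755929185721752
pr [0.6092 0.1157 0.083 ] 0.05479445889931861 0.08562254733500313
pl [ 0.6301 -0.0179  0.083 ] 0.0858920336814218 0.05580923579572706
rim [ 0.5496 -0.0733  0.075 ] [0.6041 0.1595 0.075 ] 0.23917711966681876
grip [ 0.4119 -0.1613  0.11  ] [ 0.5085 -0.1779  0.11  ]
nub 0.11 [ 0.5839 -0.1984  0.11  ]
nub 0.12 [ 0.5896 -0.1967  0.12  ]
nub 0.13 [ 0.5953 -0.195   0.13  ]
head [ 0.5897 -0.2377  0.11  ] [ 0.6036 -0.153   0.11  ]
tab 0.09 [ 0.62   -0.2433  0.09  ]
tab 0.1 [ 0.6252 -0.2412  0.1   ]
tab 0.11 [ 0.6305 -0.2391  0.11  ]
tab 0.12 [ 0.6357 -0.237   0.12  ]
A [0.5866 0.2651 0.044 ] 0.0320921048324227 0.06220750957302385 -11.34971005126958
B [0.5196 0.4079 0.044 ] 0.033369310207257134 0.06128080152572601 -16.181973941560916
plate corners [ 0.495  -0.2835  0.    ] [ 0.6948 -0.2703  0.    ] [0.6694 0.1493 0.    ]
[[290.3568 199.3559]]
```

Request:
drive_tool(
  rows=[
    [[0,0,-0.03],-0.128],
    [[0,0,-0.03],-0.128],
    [[0,0,-0.03],-0.128],
    [[-0.024,-0.047,0],0],
    [[-0.024,-0.047,0],0],
    [[-0.024,-0.047,0],0],
    [[-0.024,-0.047,0],0],
    [[-0.024,-0.047,0],0],
    [[-0.024,-0.047,0],0],
    [[-0.024,-0.047,0],0],
    [[-0.024,-0.047,0],0],
    [[-0.024,-0.047,0],0],
    [[-0.024,-0.047,0],0],
    [[-0.024,-0.047,0],0],
    [[-0.024,-0.047,0],0],
    [[-0.024,-0.047,0],0],
    [[-0.024,-0.047,0],0],
  ],
)

```text
time: 2.22
ee_pos: [0.5951, -0.0696, 0.3113]
tcp_rot: [-0.003, -0.011, 1.0, -0.004]
ft_force: [0.1, -0.7, 0.8]
finger_gap: 0.087
```

Run:
```python
from h import *
c=get_calibration('wrist');s=sense();save('w1',get_image('wrist'))
import json;json.dump({k:np.array(v).tolist() for k,v in c.items()},open('w1.json','w'))
M=cv2.Rodrigues(np.array(c['rvec']))[0];print(-M.T@np.array(c['tvec']).ravel(),M[2],s['ee_pos'])
```

```text
[ 0.52256588 -0.07011273  0.47537155] [ 2.61249703e-01 -5.86163468e-04 -9.65271075e-01] [ 0.59510672 -0.06963195  0.31131795]
```

View pics/w1.png

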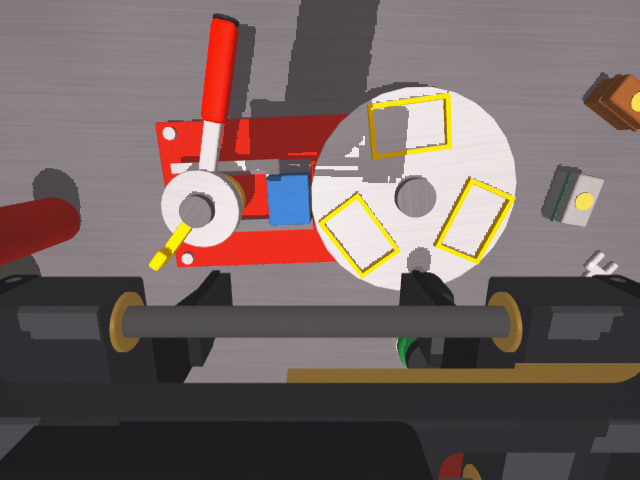

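The wrist view shows the lever tab at (157,262), the ratchet nub at (197,209), the grip from (228,20) to (213,120) and the hub at (415,196). I triangulate these with the scene view.

```bash
cat >> h.py <<'E'
def tri(obs):
    A=[];b=[]
    for c,uv in obs:
        M=cv2.Rodrigues(np.array(c['rvec'],float))[0];t=np.array(c['tvec'],float).ravel();o=-M.T@t
        d=M.T@np.linalg.inv(K(c))@np.array([uv[0],uv[1],1.]);d/=np.linalg.norm(d);Pm=np.eye(3)-np.outer(d,d);A.append(Pm);b.append(Pm@o)
    x,r,*_=np.linalg.lstsq(np.vstack(A),np.hstack(b),rcond=None);return x,r**.5
E
python3 - <<'E'
from h import *
import json
np.set_printoptions(precision=4,suppress=True)
s=get_calibration('scene');w=json.load(open('w1.json'));sd=get_calibration('side')
f=lambda u,v:((u+.5)/4-.5+170,(v+.5)/4-.5+160)
print('tab',tri([(s,f(62,387)),(w,(157,262))]),tri([(s,f(62,387)),(w,(157,262)),(sd,(406,213))]))
print('nub',tri([(s,f(135,303)),(w,(197,209))]))
print('hub',tri([(s,f(577,248)),(w,(415,196))]))
for z in(.11,.12,.13): print(pix2w(w,(157,262),z),pix2w(w,(197,209),z))
print('head',pix2w(w,(162,208),.11),pix2w(w,(240,208),.11),pix2w(w,(200,171),.11),pix2w(w,(200,246),.11))
print('grip',pix2w(w,(228,20),.11),pix2w(w,(213,120),.11))
for q in [[(368,104),(449,93),(451,148),(374,159)],[(472,178),(515,197),(476,264),(435,243)],[(357,193),(400,249),(362,277),(319,226)]]:
    P=np.array([pix2w(w,a,.083) for a in q]);print(P.mean(0))
print('can',pix2w(s,(76,256),.19),'jar',pix2w(s,(350,310),.09),pix2w(s,(425,325),0),pix2w(s,(450,262),0))
E
```

```text
tab (array([ 0.6432, -0.2332,  0.1416]), array([0.0013])) (array([ 0.6412, -0.234 ,  0.1328]), array([0.0082]))
nub (array([ 0.5898, -0.196 ,  0.1223]), array([0.0004]))
hub (array([0.5754, 0.0429, 0.088 ]), array([0.0014]))
[ 0.6544 -0.2498  0.11  ] [ 0.5922 -0.2     0.11  ]
[ 0.6508 -0.2449  0.12  ] [ 0.5903 -0.1965  0.12  ]
[ 0.6472 -0.24    0.13  ] [ 0.5884 -0.1929  0.13  ]
head [ 0.592  -0.2382  0.11  ] [ 0.59   -0.1531  0.11  ] [ 0.5513 -0.194   0.11  ] [ 0.6342 -0.1996  0.11  ]
grip [ 0.4095 -0.158   0.11  ] [ 0.4998 -0.1774  0.11  ]
[0.5003 0.0308 0.083 ]
[0.6046 0.1156 0.083 ]
[ 0.6267 -0.0176  0.083 ]
can [ 0.634  -0.4317  0.19  ] jar [0.7927 0.0844 0.09  ] [0.8212 0.2497 0.    ] [0.6831 0.3459 0.    ]
```

The ratchet axis comes out near (.594,-.196) and the tab at (.645,-.236) with its top near z .135. The tab's radius is 65 mm, which fits the 64 mm given. I'll straddle the tab with the fingers and push it over.

Request:
drive_tool(
  rows=[
    [[-0.012,-0.042,0.025],0],
    [[-0.012,-0.042,0.025],0],
    [[-0.012,-0.042,0.02],0],
    [[-0.012,-0.042,0.02],0],
    [[0,0,0],0.143],
    [[0,0,0],0.143],
    [[0,0,0],0],
  ],
  gripper=0.06,
)

```text
time: 3.15
ee_pos: [0.6464, -0.2527, 0.2149]
tcp_rot: [-0.005, 0.14, 0.99, -0.007]
ft_force: [-0.3, 0.8, -0.4]
finger_gap: 0.0601
```

```bash
cat >> h.py <<'E'
def to_tool(target):
    "tool-axis shift to a world point"
    s=sense();q=s['tcp_rot'];m=R.from_quat([q[1],q[2],q[3],q[0]]).as_matrix()
    print('ee',np.round(s['ee_pos'],4),'xyaw',round(np.degrees(np.arctan2(m[1,0],m[0,0])),2),'F',np.round(s['ft_force'],1),'gap',round(s['finger_gap'],4),'t',round(s['time'],1))
    d=m.T@(np.array(target)-s['ee_pos']);print('shift',np.round(d,4));return d
E
python3 -c "
from h import *
to_tool([.6462,-.2365,.112]);save('s1',get_image('scene'),(150,130,350,280),4)"
```

```text
ee [ 0.6464 -0.2527  0.2149] xyaw 163.94 F [-0.3  0.8 -0.4] gap 0.0601 t 3.1
shift [0.0038 0.0171 0.1027]
```

View pics/s1.png

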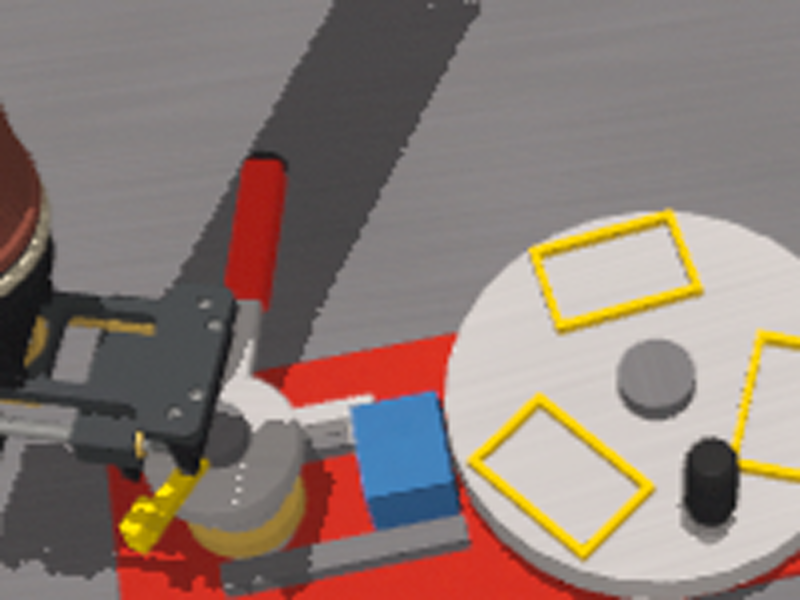

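The crop shows the gripper above the ratchet with the tab below it at crop (150,520). Now I go down over it.

Request:
drive_tool(
  rows=[
    [[0.002,0.009,0.03],0],
    [[0.002,0.008,0.03],0],
    [[0,0,0.025],0],
    [[0,0,0.018],0],
    [[0,0,0],0],
  ],
)

```text
time: 3.82
ee_pos: [0.6473, -0.2338, 0.1101]
tcp_rot: [-0.004, 0.13, 0.992, -0.006]
ft_force: [-1.5, -0.3, -0.3]
finger_gap: 0.0599
```

```bash
python3 -c "
from h import *
to_tool([.6462,-.2365,.112]);a=get_image('side');b=get_image('scene');
A=cv2.resize(a[160:290,340:470],None,fx=3.07,fy=4.6,interpolation=cv2.INTER_CUBIC)
A=cv2.resize(a[170:300,330:460],(400,400),interpolation=cv2.INTER_CUBIC);B=cv2.resize(b[195:295,150:250],(400,400),interpolation=cv2.INTER_CUBIC)
save('d1',np.hstack([A,B]))"
```

```text
ee [ 0.6473 -0.2338  0.1101] xyaw 165.1 F [-1.5 -0.3 -0.3] gap 0.0599 t 3.8
shift [ 0.0003 -0.0029 -0.0019]
```

View pics/d1.png

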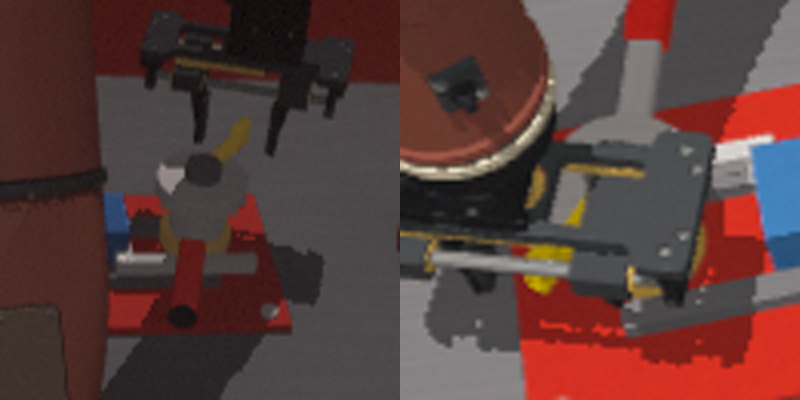

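The tab at (240,128) in the left half lies between the two fingertips at (200,140) and (270,153). Pushing now.

Request:
drive_tool(
  rows=[
    [[0,0.013,0],0],
    [[0,0.013,0],0],
    [[0,0.013,0],0],
    [[0,0.013,0],0],
    [[0,0.013,0],0],
    [[0,0.008,0],0],
    [[0,0.0,0],0],
  ],
)

```text
time: 4.8
ee_pos: [0.669, -0.162, 0.114]
tcp_rot: [-0.001, 0.13, 0.991, -0.008]
ft_force: [-0.3, -2.9, 0.7]
finger_gap: 0.06
```

```bash
python3 -c "
from h import *
to_tool([.667,-.158,.112])"
```

```text
ee [ 0.669 -0.162  0.114] xyaw 165.02 F [-0.3 -2.9  0.7] gap 0.06 t 4.8
shift [0.003  0.0034 0.002 ]
```

Request:
drive_tool(
  rows=[
    [[0.002,0.005,0],0],
    [[0,0.005,0],0],
    [[0,0,0],0],
  ],
)

```text
time: 5.18
ee_pos: [0.6698, -0.1519, 0.1139]
tcp_rot: [-0.0, 0.131, 0.991, -0.008]
ft_force: [1.1, -1.5, 0.4]
finger_gap: 0.0599
```

Request:
drive_tool(
  rows=[
    [[0,-0.006,0],0],
    [[0,0,-0.04],0],
    [[0,0,-0.05],0],
    [[0.03,0.03,-0.05],0],
    [[0.04,0.04,0],0],
    [[0.0,0.0,0],0],
  ],
)

```text
time: 5.92
ee_pos: [0.6187, -0.068, 0.2533]
tcp_rot: [-0.002, 0.13, 0.991, -0.005]
ft_force: [0.5, -0.2, -0.2]
finger_gap: 0.06
```

```bash
python3 -c "
from h import *
to_tool([.46,-.17,.10]);save('s2',get_image('scene'),(160,160,310,310),4)"
```

```text
ee [ 0.6187 -0.068   0.2533] xyaw 165.01 F [ 0.5 -0.2 -0.2] gap 0.06 t 5.9
shift [ 0.1266 -0.1379  0.1551]
```

View pics/s2.png

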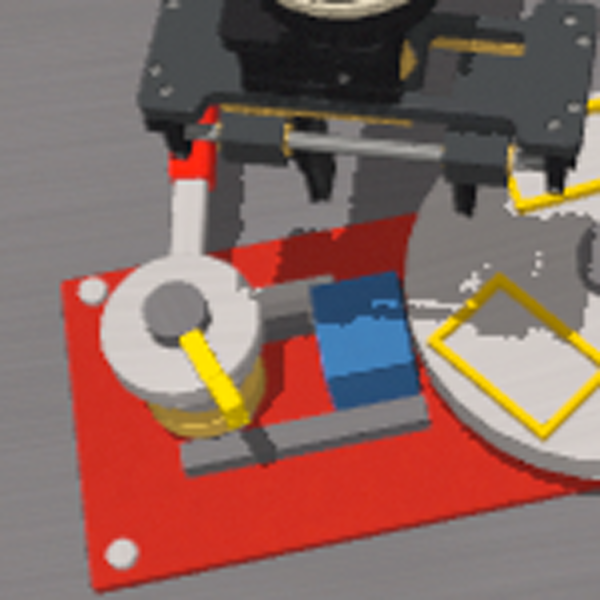

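The lever now points towards the wheel, with the tab at crop (233,412), and the shoe is still on the rim. I work out the handle's current angle.

```bash
python3 -c "
from h import *
c=get_calibration('scene');f=lambda u,v,z:pix2w(c,((u+.5)/4-.5+160,(v+.5)/4-.5+160),z)
n=f(178,303,.122);a=f(190,182,.110);b=f(191,245,.105);t=f(233,408,.135)
print(n,a,b,t)
for p in(a,t): print(np.degrees(np.arctan2(*(p-n)[1::-1])))
to_tool([.469,-.204,.253])"
```

```text
[ 0.58974315 -0.19474097  0.122     ] [ 0.50710748 -0.18617086  0.11      ] [ 0.5447948  -0.18863801  0.105     ] [ 0.66292226 -0.16793928  0.135     ]
174.0790468452274
20.115147800683545
ee [ 0.6195 -0.0709  0.2539] xyaw 164.85 F [ 0.2 -0.9  1.5] gap 0.06 t 6.0
shift [ 0.1104 -0.1678  0.003 ]
```

Request:
drive_tool(
  rows=[
    [[0,0,0],-0.163],
    [[0,0,0],-0.163],
    [[0.04,-0.0255,0],0],
    [[0.04,-0.0255,0],0],
    [[0.04,-0.0255,0],0],
    [[0.04,-0.0255,0],0],
    [[0,0,0],0],
    [[0,0,0.03],0],
    [[0,0,0.03],0],
  ],
)

```text
time: 7.1
ee_pos: [0.4639, -0.1975, 0.1956]
tcp_rot: [0.0, -0.029, 1.0, -0.006]
ft_force: [0.9, 0.5, -1.0]
finger_gap: 0.0601
```

```bash
python3 -c "
from h import *
to_tool([.466,-.183,.090]);b=get_image('scene');a=get_image('side')
A=cv2.resize(a[200:310,340:450],(400,400),interpolation=cv2.INTER_CUBIC);B=cv2.resize(b[140:240,160:260],(400,400),interpolation=cv2.INTER_CUBIC)
save('d2',np.hstack([A,B]))"
```

```text
ee [ 0.4639 -0.1975  0.1956] xyaw -176.63 F [ 0.9  0.5 -1. ] gap 0.0601 t 7.1
shift [-0.0029  0.0157  0.1054]
```

View pics/d2.png

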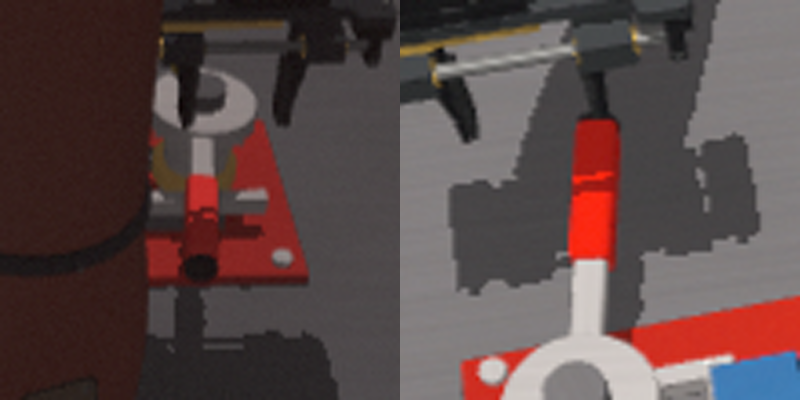

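Both fingertips are still above the grip. They are to the right of it in the left half, which the 16 mm shift should take out. I check that by projection.

```bash
python3 -c "
from h import *
for n,(x0,y0,k) in dict(side=(340,200,400/110),scene=(160,140,4)).items():
    c=get_calibration(n)
    for y in(-.213,-.183,-.153): print(n,(w2pix(c,[[.466,y,.11]])-[x0,y0])*k)"
```

```text
side [[239.18403448 202.52647178]]
side [[198.97187388 201.38307719]]
side [[158.77441631 200.24010066]]
scene [[136.96007011 205.89346343]]
scene [[190.1457828  198.68461901]]
scene [[243.13307795 191.50266829]]
```

Request:
drive_tool(
  rows=[
    [[-0.003,0.016,0.01],0],
    [[0,0,0.035],0],
    [[0,0,0.035],0],
    [[0,0,0.025],0],
    [[0,0,0],0],
  ],
)

```text
time: 7.82
ee_pos: [0.469, -0.1768, 0.0884]
tcp_rot: [-0.0, -0.031, 0.999, -0.006]
ft_force: [-0.3, 0.1, 0.7]
finger_gap: 0.0598
```

Request:
drive_tool(
  rows=[
    [[0.001,0.02,0],0],
    [[0.001,0.02,0],0],
    [[0,0.02,0],0],
    [[0,0.017,0],0],
    [[0,0,0],0],
  ],
)

```text
time: 8.45
ee_pos: [0.4683, -0.1002, 0.0951]
tcp_rot: [0.005, -0.03, 0.999, -0.009]
ft_force: [0.3, 0.3, -0.3]
finger_gap: 0.0602
```

Request:
drive_tool(
  rows=[
    [[0,-0.02,0],0],
    [[0,-0.02,0],0],
    [[0,-0.02,0],0],
    [[0,-0.02,0],0],
    [[0,-0.02,0],0],
    [[0,-0.02,0],0],
    [[0,-0.02,0],0],
    [[0,-0.02,0],0],
    [[0,-0.02,0],0],
    [[0,-0.015,0],0],
    [[0,-0.01,0],0],
    [[0,0,0],0],
  ],
)

```text
time: 9.95
ee_pos: [0.4861, -0.2944, 0.1029]
tcp_rot: [0.005, -0.038, 0.999, 0.005]
ft_force: [-0.3, 0.5, -0.2]
finger_gap: 0.0598
```

```bash
cat >> h.py <<'E'
def blue(img):
    h=cv2.cvtColor(np.ascontiguousarray(img),cv2.COLOR_RGB2HSV)[200:310,190:300]
    m=cv2.inRange(h,(98,120,40),(115,255,255));ys,xs=np.nonzero(m);return np.array([np.median(xs)+190,np.median(ys)+200,len(xs)])
def shoe():
    c=get_calibration('scene');a=blue(cv2.imread('pics/scene0.png')[:,:,::-1]);b=blue(get_image('scene'))
    print('shoe mm',np.round(1000*(pix2w(c,b[:2],.06)-pix2w(c,a[:2],.06)),1),a,b)
E
python3 -c "
from h import *
shoe();to_tool([.467+.0057,-.294,.089])"
```

```text
shoe mm [ 1.1 -9.1  0. ] [251. 245. 683.] [247. 246. 650.]
ee [ 0.4863 -0.2943  0.103 ] xyaw -175.67 F [-0.4  0.7 -0.5] gap 0.0601 t 10.0
shift [0.0136 0.0012 0.0138]
```

Request:
drive_tool(
  rows=[
    [[0.007,0,0.007],0.012],
    [[0.007,-0.006,0.007],0],
    [[0,0.024,0.001],0],
    [[0,0.024,0.001],0],
    [[0,0.024,0.001],0],
    [[0,0.024,0.001],0],
    [[0,0.024,0.001],0],
    [[0,0.024,0.001],0],
    [[0,0.024,0.001],0],
    [[0,0.024,0.001],0],
    [[0,0.01,0],0],
    [[0,0,0],0],
  ],
)

```text
time: 11.5
ee_pos: [0.4571, -0.1095, 0.0806]
tcp_rot: [0.01, -0.025, 1.0, -0.002]
ft_force: [0.6, -1.3, 0.0]
finger_gap: 0.0601
```

Request:
drive_tool(
  rows=[
    [[0.001,-0.02,0.001],0],
    [[0.001,-0.02,0.001],0],
    [[0.001,-0.02,0.001],0],
    [[0.001,-0.02,0.001],0],
    [[0.001,-0.02,0.001],0],
    [[0.001,-0.02,0.001],0],
    [[0.001,-0.02,0.001],0],
    [[0.001,-0.02,0.001],0],
    [[0.001,-0.02,0.001],0],
    [[0,-0.015,0],0],
    [[0,-0.01,0],0],
    [[0,0,0],0],
  ],
)

```text
time: 13.0
ee_pos: [0.4553, -0.3149, 0.067]
tcp_rot: [0.006, -0.027, 1.0, 0.009]
ft_force: [-0.0, -0.1, 0.4]
finger_gap: 0.0601
```

```bash
python3 -c "
from h import *
shoe();to_tool([.467+.0057,-.302,.089])"
```

```text
shoe mm [  5.  -16.2   0. ] [251. 245. 683.] [244. 248. 610.]
ee [ 0.4554 -0.3147  0.0671] xyaw -176.95 F [ 0.4 -0.8  0.4] gap 0.06 t 13.1
shift [-0.0182  0.0122 -0.0215]
```

Request:
drive_tool(
  rows=[
    [[-0.009,0.005,-0.01],0],
    [[-0.009,0.005,-0.011],0],
    [[0,0.024,0],0],
    [[0,0.024,0],0],
    [[0,0.024,0],0],
    [[0,0.024,0],0],
    [[0,0.024,0],0],
    [[0,0.024,0],0],
    [[0,0.024,0],0],
    [[0,0.024,0],0],
    [[0,0.01,0],0],
    [[0,0,0],0],
  ],
)

```text
time: 14.55
ee_pos: [0.4731, -0.1013, 0.1035]
tcp_rot: [0.017, -0.026, 1.0, 0.001]
ft_force: [-1.8, -2.9, -2.9]
finger_gap: 0.06
```

Request:
drive_tool(
  rows=[
    [[0,-0.02,0],0],
    [[0,-0.02,0],0],
    [[0,-0.02,0],0],
    [[0,-0.02,0],0],
    [[0,-0.02,0],0],
    [[0,-0.02,0],0],
    [[0,-0.02,0],0],
    [[0,-0.02,0],0],
    [[0,-0.02,0],0],
    [[0,-0.015,0],0],
    [[0,-0.01,0],0],
    [[0,0,0],0],
  ],
)

```text
time: 16.05
ee_pos: [0.4911, -0.2927, 0.103]
tcp_rot: [0.017, -0.034, 0.999, 0.017]
ft_force: [-0.6, 0.0, -0.7]
finger_gap: 0.0599
```

```bash
python3 -c "
from h import *
shoe();to_tool([.467+.0057,-.302,.089])"
```

```text
shoe mm [  8.5 -25.4   0. ] [251. 245. 683.] [240. 250. 569.]
ee [ 0.4913 -0.2926  0.1031] xyaw -176.15 F [-0.4 -0.3 -0.1] gap 0.0598 t 16.1
shift [ 0.0197 -0.0086  0.0131]
```

Request:
drive_tool(
  rows=[
    [[0.009,-0.005,0.006],0],
    [[0.009,-0.003,0.006],0],
    [[0,0.024,0],0],
    [[0,0.024,0],0],
    [[0,0.024,0],0],
    [[0,0.024,0],0],
    [[0,0.024,0],0],
    [[0,0.024,0],0],
    [[0,0.024,0],0],
    [[0,0.024,0],0],
    [[0,0.008,0],0],
    [[0,0,0],0],
  ],
)

```text
time: 17.6
ee_pos: [0.4547, -0.1108, 0.093]
tcp_rot: [0.021, -0.027, 0.999, 0.01]
ft_force: [0.1, -0.3, 0.3]
finger_gap: 0.0599
```

Request:
drive_tool(
  rows=[
    [[0,-0.02,0.001],0],
    [[0,-0.02,0.001],0],
    [[0,-0.02,0.001],0],
    [[0.001,-0.02,0],0],
    [[0.001,-0.02,0],0],
    [[0.001,-0.02,0],0],
    [[0.001,-0.02,0],0],
    [[0,-0.02,0],0],
    [[0,-0.02,0],0],
    [[0,-0.015,0],0],
    [[0,-0.01,0],0],
    [[0,0,0],0],
  ],
)

```text
time: 19.1
ee_pos: [0.4595, -0.314, 0.0797]
tcp_rot: [0.018, -0.029, 0.999, 0.022]
ft_force: [0.2, -0.4, -0.8]
finger_gap: 0.06
```

```bash
python3 -c "
from h import *
shoe();to_tool([.467+.0057,-.302,.089])"
```

```text
shoe mm [ 12.4 -32.4   0. ] [251. 245. 683.] [237. 252. 519.]
ee [ 0.4596 -0.3138  0.0797] xyaw -176.72 F [ 0.6  0.4 -0. ] gap 0.0602 t 19.1
shift [-0.0141  0.0114 -0.0083]
```

Request:
drive_tool(
  rows=[
    [[-0.007,0.005,-0.004],0],
    [[-0.007,0.004,-0.004],0],
    [[0,0.024,0],0],
    [[0,0.024,0],0],
    [[0,0.024,0],0],
    [[0,0.024,0],0],
    [[0,0.024,0],0],
    [[0,0.024,0],0],
    [[0,0.024,0],0],
    [[0,0.024,0],0],
    [[0,0.008,0],0],
    [[0,0,0],0],
  ],
)

```text
time: 20.65
ee_pos: [0.4676, -0.1033, 0.1026]
tcp_rot: [0.024, -0.029, 0.999, 0.015]
ft_force: [-1.2, -0.3, -0.1]
finger_gap: 0.0602
```

Request:
drive_tool(
  rows=[
    [[0,-0.02,0],0],
    [[0,-0.02,0],0],
    [[0,-0.02,0],0],
    [[0,-0.02,0],0],
    [[0,-0.015,0],0],
    [[0,-0.015,0],0],
  ],
)

```text
time: 21.4
ee_pos: [0.4744, -0.2118, 0.0988]
tcp_rot: [0.023, -0.031, 0.999, 0.021]
ft_force: [-3.9, 6.9, 2.0]
finger_gap: 0.06
```

Request:
drive_tool(
  rows=[
    [[0,-0.012,0],0],
    [[0,-0.012,0],0],
  ],
)

```text
time: 21.65
ee_pos: [0.4752, -0.2341, 0.0973]
tcp_rot: [0.022, -0.031, 0.999, 0.024]
ft_force: [-2.1, 7.0, 5.5]
finger_gap: 0.06
```

Request:
drive_tool(
  rows=[
    [[0,-0.012,0],0],
    [[0,-0.012,0],0],
  ],
)

```text
time: 21.9
ee_pos: [0.4773, -0.2497, 0.096]
tcp_rot: [0.02, -0.034, 0.999, 0.032]
ft_force: [0.1, 1.1, 1.4]
finger_gap: 0.0601
```

```bash
python3 -c "
from h import *
shoe();to_tool([.467+.0057,-.302,.089])"
```

```text
shoe mm [  2.1 -33.8   0. ] [251. 245. 683.] [236. 248. 525.]
ee [ 0.4773 -0.2535  0.0961] xyaw -176.27 F [ 0.2  0.8 -0.5] gap 0.0602 t 21.9
shift [ 0.0081 -0.0484  0.004 ]
```

Request:
drive_tool(
  rows=[
    [[0.002,-0.01,0],0],
    [[0.002,-0.01,0],0],
  ],
)

```text
time: 22.2
ee_pos: [0.475, -0.2743, 0.0947]
tcp_rot: [0.021, -0.034, 0.999, 0.029]
ft_force: [0.1, 2.9, 0.4]
finger_gap: 0.0601
```

Request:
drive_tool(
  rows=[
    [[0.002,-0.01,0],0],
    [[0.002,-0.01,0],0],
  ],
)

```text
time: 22.45
ee_pos: [0.4717, -0.2953, 0.093]
tcp_rot: [0.021, -0.033, 0.999, 0.03]
ft_force: [-1.4, 9.7, 1.3]
finger_gap: 0.0603
```

Request:
drive_tool(
  rows=[
    [[0,-0.01,0],0],
    [[0,-0.008,0],0],
    [[0,0,0],0],
  ],
)

```text
time: 22.82
ee_pos: [0.4704, -0.3038, 0.0897]
tcp_rot: [0.016, -0.036, 0.998, 0.041]
ft_force: [-7.7, 8.4, 9.0]
finger_gap: 0.0601
```

```bash
python3 -c "
from h import *
shoe();to_tool([.467+.0057,-.302,.089]);save('s3',get_image('scene'),(160,160,310,310),4)"
```

```text
shoe mm [ 14.2 -37.    0. ] [251. 245. 683.] [235. 253. 494.]
ee [ 0.4703 -0.3038  0.0897] xyaw -175.95 F [-7.1 12.1  9.4] gap 0.0603 t 22.9
shift [-0.0025  0.0015  0.0009]
```

View pics/s3.png

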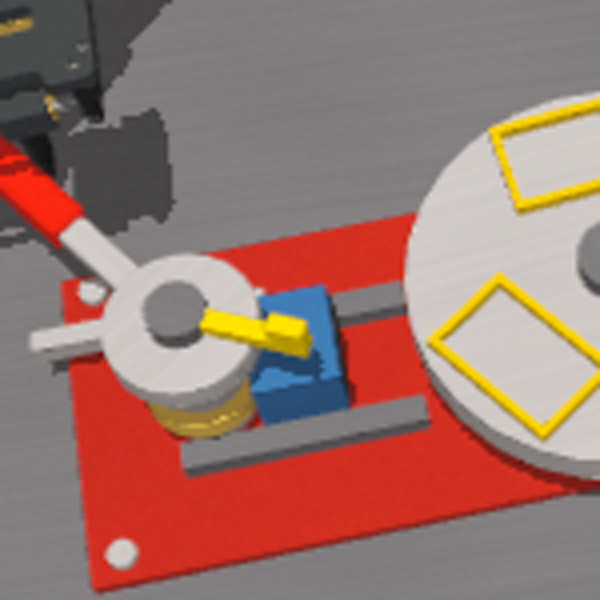

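The shoe is well back: its far top corner moved from crop (397,272) in s2 to (326,287) here. The lever is still on release.

```bash
python3 -c "
from h import *
c=get_calibration('scene');f=lambda u,v,z:pix2w(c,((u+.5)/4-.5+160,(v+.5)/4-.5+160),z)
for z in(.05,.06,.07):
  for a,b in(((397,272),(326,287)),((408,345),(340,362)),((418,393),(347,405))): print(z,np.linalg.norm(f(*a,z)-f(*b,z)))"
```

```text
0.05 0.0413938070934243
0.05 0.039186451404489224
0.05 0.03983095702776607
0.06 0.04100002232862924
0.06 0.03881366550647696
0.06 0.03945203986246789
0.07 0.040606237563834226
0.07 0.0384408796084647
0.07 0.039073122697169727
```

It measures about 40 mm. One more stroke will confirm the stop by force.

Request:
drive_tool(
  rows=[
    [[0,0.005,0],0],
    [[0,0.02,0],0],
    [[0,0.024,0],0],
    [[0,0.024,0],0],
    [[0,0.024,0],0],
    [[0,0.024,0],0],
    [[0,0.024,0],0],
    [[0,0.024,0],0],
    [[0,0.024,0],0],
    [[0,0,0],0],
  ],
)

```text
time: 24.18
ee_pos: [0.454, -0.1266, 0.1048]
tcp_rot: [0.018, -0.028, 0.999, 0.031]
ft_force: [0.1, -0.3, 0.1]
finger_gap: 0.06
```

Request:
drive_tool(
  rows=[
    [[0,-0.02,0],0],
    [[0,-0.02,0],0],
    [[0,-0.02,0],0],
  ],
)

```text
time: 24.55
ee_pos: [0.4567, -0.1864, 0.1009]
tcp_rot: [0.017, -0.029, 0.999, 0.035]
ft_force: [-5.4, 19.5, 4.0]
finger_gap: 0.06
```

Request:
drive_tool(
  rows=[
    [[0,-0.01,0],0],
    [[0,-0.01,0],0],
  ],
)

```text
time: 24.8
ee_pos: [0.4572, -0.2097, 0.0993]
tcp_rot: [0.017, -0.028, 0.999, 0.034]
ft_force: [-0.8, 2.5, 0.7]
finger_gap: 0.0599
```

Request:
drive_tool(
  rows=[
    [[0,-0.01,0],0],
    [[0,-0.01,0],0],
  ],
)

```text
time: 25.05
ee_pos: [0.4581, -0.2314, 0.0978]
tcp_rot: [0.017, -0.028, 0.999, 0.034]
ft_force: [-1.1, 3.0, 0.5]
finger_gap: 0.06
```

Request:
drive_tool(
  rows=[
    [[0,-0.01,0],0],
    [[0,-0.01,0],0],
  ],
)

```text
time: 25.3
ee_pos: [0.4598, -0.2467, 0.0968]
tcp_rot: [0.016, -0.029, 0.999, 0.039]
ft_force: [-6.6, 24.8, 20.7]
finger_gap: 0.06
```

33 N well before the handle's own stop means the shoe is on its stop. I back off and lift.

Request:
drive_tool(
  rows=[
    [[0,0.012,0],0],
    [[0,0,-0.03],0],
    [[0,0,-0.05],0],
    [[0,0,-0.05],0],
    [[0,0,-0.05],0],
    [[0,0,0],0],
  ],
  gripper=0.06,
)

```text
time: 26.05
ee_pos: [0.4542, -0.2524, 0.2827]
tcp_rot: [0.017, -0.029, 0.999, 0.038]
ft_force: [-0.1, 0.2, -0.2]
finger_gap: 0.0596
```

```bash
python3 -c "
from h import *
shoe();s=sense();print(s['ee_pos'],s['tcp_rot'],s['joint_pos'],s['ft_force'])"
```

```text
shoe mm [  1.7 -36.    0. ] [251. 245. 683.] [235. 248. 559.]
[ 0.45355211 -0.25167767  0.28070073] [ 0.01532397 -0.02932195  0.99872807  0.03804776] [-0.40305637  0.03414557  0.9198093   1.7161897  -0.10939032  1.41898072
  2.16348294] [-0.69768015 -0.23740434 -0.15861329]
```

```bash
python3 -c "
from h import *
to_tool([.59,.25,.29])"
```

```text
ee [ 0.4536 -0.2517  0.2807] xyaw -176.71 F [-0.7 -0.2 -0.2] gap 0.0601 t 26.1
shift [-0.1653  0.4919  0.0332]
```

Request:
drive_tool(
  rows=[
    [[-0.0165,0.049,0.0033],0],
    [[-0.0165,0.049,0.0033],0],
    [[-0.0165,0.049,0.0033],0],
    [[-0.0165,0.049,0.0033],0],
    [[-0.0165,0.049,0.0033],0],
    [[-0.0165,0.049,0.0033],0],
    [[-0.0165,0.049,0.0033],0],
    [[-0.0165,0.049,0.0033],0],
    [[-0.0165,0.049,0.0033],0],
    [[-0.0165,0.049,0.0033],0],
    [[0,0,0],0.125],
    [[0,0,0],0.125],
    [[0,0,0],0],
  ],
  gripper=0.075,
)

```text
time: 27.72
ee_pos: [0.592, 0.2609, 0.2658]
tcp_rot: [0.002, 0.1, 0.994, 0.033]
ft_force: [0.4, 0.6, -0.3]
finger_gap: 0.075
```

Run:
```python
from h import *
import json
c=get_calibration('wrist');to_tool([.5866,.2651,.29]);print(sense()['tcp_rot']);save('w2',get_image('wrist'))
json.dump({k:np.array(v).tolist() for k,v in c.items()},open('w2.json','w'))
```

```text
ee [0.592  0.2609 0.2658] xyaw 168.53 F [ 0.4  0.6 -0.3] gap 0.075 t 27.7
shift [ 0.0062  0.0047 -0.0239]
[0.00183937 0.09988818 0.99443591 0.0334095 ]
```

View pics/w2.png

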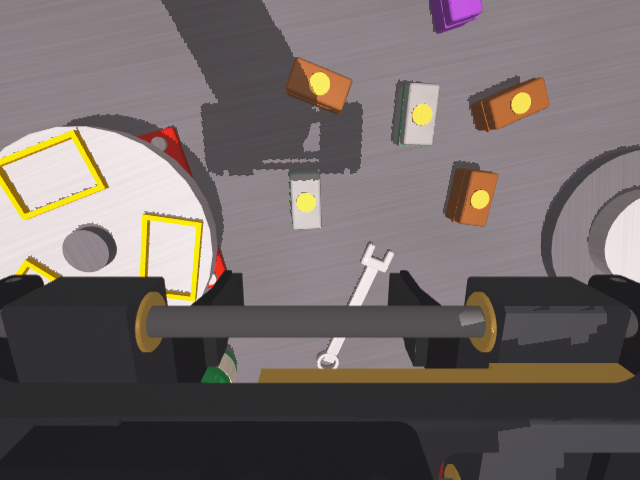

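Weight A's top face has corners (291,172), (319,172), (321,229) and (293,230). B's is at (406,82), (439,84), (432,146) and (402,144). No third grey weight is in view.

Run:
```python
from h import *
import json
w=json.load(open('w2.json'))
for n,q in dict(A=[(291,172),(319,172),(321,229),(293,230)],B=[(406,82),(439,84),(432,146),(402,144)]).items():
    P=np.array([pix2w(w,a,.044) for a in q]);e=P[2]+P[3]-P[0]-P[1];print(n,P.mean(0),np.linalg.norm(P[1]-P[0]),np.linalg.norm(P[2]-P[1]),np.degrees(np.arctan2(e[1],e[0])))
print(pix2w(w,(306,203),.044),pix2w(w,(422,114),.044))
for q in [[(148,213),(202,222),(194,299),(141,290)],[(-4,162),(75,131),(106,186),(27,217)]]:
    print(np.mean([pix2w(w,a,.083) for a in q],0))
```

```text
A [0.58267899 0.26719346 0.044     ] 0.031213790456652794 0.06567602827120891 -9.893666831383555
B [0.51538457 0.40817933 0.044     ] 0.03619090859021194 0.06413187135274866 -12.231221992847487
[0.58446697 0.26674886 0.044     ] [0.51514853 0.41073049 0.044     ]
[0.60407909 0.11758393 0.083     ]
[0.49995745 0.0338167  0.083     ]
```

Run:
```python
from h import *
to_tool([.584,.267,.09]);to_tool([.584,.267,.02])
```

```text
ee [0.592  0.2605 0.2659] xyaw 168.61 F [-0.7  0.4 -0.6] gap 0.0748 t 27.8
shift [ 0.0086 -0.007   0.1758]
ee [0.592  0.2605 0.2659] xyaw 168.61 F [-0.7  0.4 -0.6] gap 0.0748 t 27.8
shift [ 0.0084 -0.0116  0.2457]
```

Request:
drive_tool(
  rows=[
    [[0.003,-0.003,0.044],0],
    [[0.003,-0.003,0.044],0],
    [[0.003,-0.001,0.044],0],
    [[0,0,0.044],0],
    [[0,0,0],0],
  ],
)

```text
time: 28.4
ee_pos: [0.584, 0.2643, 0.0838]
tcp_rot: [0.002, 0.093, 0.995, 0.033]
ft_force: [-0.5, -0.5, 0.5]
finger_gap: 0.0749
```

Run:
```python
from h import *
to_tool([.584,.267,.02]);print(sense()['tcp_rot'])
```

```text
ee [0.584  0.2643 0.0838] xyaw 169.3 F [-0.5 -0.5  0.5] gap 0.0749 t 28.4
shift [ 0.0005 -0.0016  0.0638]
[0.00249342 0.09324802 0.9950882  0.03313704]
```

Now down and close on weight A.

Request:
drive_tool(
  rows=[
    [[0,-0.001,0.03],0],
    [[0,-0.001,0.025],0],
    [[0,0,0.009],0],
    [[0,0,0],0],
  ],
)

```text
time: 28.9
ee_pos: [0.5894, 0.2666, 0.026]
tcp_rot: [0.006, 0.091, 0.995, 0.036]
ft_force: [-0.1, 0.4, -0.3]
finger_gap: 0.0752
```

Request:
drive_tool(
  rows=[
    [[0,0,0],0],
    [[0,0,0],0],
    [[0,0,0],0],
    [[0,0,0],0],
    [[0,0,0],0],
    [[0,0,0],0],
  ],
  gripper=0.02,
  force=30,
)

```text
time: 29.65
ee_pos: [0.5914, 0.2671, 0.0299]
tcp_rot: [0.008, 0.091, 0.995, 0.037]
ft_force: [-0.0, 0.4, 0.1]
finger_gap: 0.0343
```

Weight A is gripped at a 34 mm gap, off centre by about 7 mm along its length. I lift it and carry it to pocket 0 at (.606,.116).

Request:
drive_tool(
  rows=[
    [[0,0,-0.03],0],
    [[0,0,-0.05],0.06],
    [[0,0,-0.05],0.06],
    [[0,0,-0.02],0.06],
    [[0,-0.045,0],0],
    [[0,-0.045,0],0],
    [[0,-0.045,0],0],
  ],
)

```text
time: 30.52
ee_pos: [0.5355, 0.1304, 0.1696]
tcp_rot: [0.002, 0.18, 0.983, 0.035]
ft_force: [-0.0, 0.4, -2.9]
finger_gap: 0.0341
```

Run:
```python
from h import *
to_tool([.613,.1135,.14]);print(sense()['tcp_rot'])
to_tool([.613,.1135,.105])
```

```text
ee [0.5355 0.1304 0.1696] xyaw 159.28 F [-0.   0.4 -2.9] gap 0.0341 t 30.5
shift [-0.0788  0.0096  0.0296]
[0.00162904 0.17987471 0.9830712  0.03483457]
ee [0.5355 0.1304 0.1696] xyaw 159.28 F [-0.   0.4 -2.9] gap 0.0341 t 30.5
shift [-0.0791  0.0071  0.0645]
```

Request:
drive_tool(
  rows=[
    [[-0.026,0.003,0.009],0],
    [[-0.026,0.003,0.009],0],
    [[-0.026,0.003,0.009],0],
    [[0,0,0],0],
  ],
)

```text
time: 31.02
ee_pos: [0.6105, 0.1079, 0.1399]
tcp_rot: [-0.001, 0.182, 0.983, 0.035]
ft_force: [-0.7, 0.6, -3.5]
finger_gap: 0.0344
```

Run:
```python
from h import *
to_tool([.613,.1135,.105])
a=get_image('side');b=get_image('scene')
A=cv2.resize(a[180:290,240:350],(400,400),interpolation=cv2.INTER_CUBIC);B=cv2.resize(b[160:280,280:400],(400,400),interpolation=cv2.INTER_CUBIC)
save('d3',np.hstack([A,B]))
```

```text
ee [0.6105 0.1079 0.1399] xyaw 159.0 F [-0.7  0.6 -3.5] gap 0.0344 t 31.0
shift [-0.0008  0.0037  0.0352]
```

View pics/d3.png

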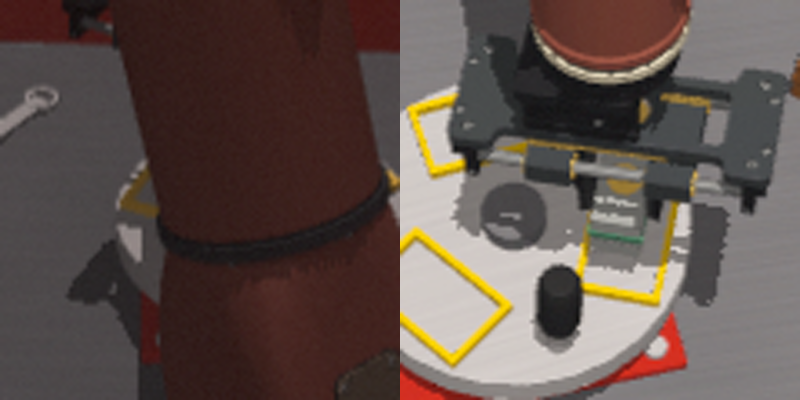

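The weight hangs over pocket 0, held and level, at about (620,210) in the right half. I lower it.

Request:
drive_tool(
  rows=[
    [[0,0.002,0.012],0],
    [[-0.001,0.002,0.012],0],
    [[0,0,0.008],0],
    [[0,0,0.004],0],
  ],
)

```text
time: 31.62
ee_pos: [0.6115, 0.1163, 0.1045]
tcp_rot: [-0.001, 0.181, 0.983, 0.036]
ft_force: [-6.9, -4.2, 30.5]
finger_gap: 0.0343
```

Run:
```python
from h import *
to_tool([.613,.1135,.105])
```

```text
ee [0.6115 0.1163 0.1045] xyaw 159.16 F [-6.9 -4.2 30.5] gap 0.0343 t 31.6
shift [-0.0024 -0.002  -0.0007]
```

Request:
drive_tool(
  rows=[
    [[0,0,-0.002],0],
    [[0,0,0],0],
    [[0,0,0],0],
    [[0,0,0],0],
  ],
  gripper=0.07,
)

```text
time: 32.12
ee_pos: [0.6124, 0.1164, 0.1076]
tcp_rot: [0.001, 0.181, 0.983, 0.037]
ft_force: [-0.7, 0.6, -0.6]
finger_gap: 0.0654
```

Request:
drive_tool(
  rows=[
    [[0,0,-0.03],0],
    [[0,0,-0.05],0],
    [[0,0,-0.05],0],
    [[0,0,-0.03],0],
    [[0.02,0.05,0],0],
    [[0.02,0.05,0],0],
    [[0,0.05,0],0],
    [[0,0,0],0],
  ],
)

```text
time: 33.12
ee_pos: [0.6262, 0.2626, 0.2841]
tcp_rot: [0.0, 0.182, 0.983, 0.038]
ft_force: [-0.5, -1.2, -0.4]
finger_gap: 0.0701
```

Run:
```python
from h import *
import json
to_tool([.5153,.409,.1]);b=get_image('scene');c=get_calibration('wrist');a=get_image('wrist');print(sense()['tcp_rot'])
json.dump({k:np.array(v).tolist() for k,v in c.items()},open('w3.json','w'))
B=cv2.resize(b[150:270,260:380],(420,420),interpolation=cv2.INTER_CUBIC)
x=np.zeros((420,800,3),np.uint8);x[:,:420]=B;x[:285,420:]=cv2.resize(a,(380,285));save('d4',x);save('w3',a)
```

```text
ee [0.6262 0.2626 0.2841] xyaw 159.05 F [-0.5 -1.2 -0.4] gap 0.0701 t 33.1
shift [0.1535 0.083  0.1928]
[0.00109568 0.18468321 0.982096   0.03712629]
```

View pics/d4.png

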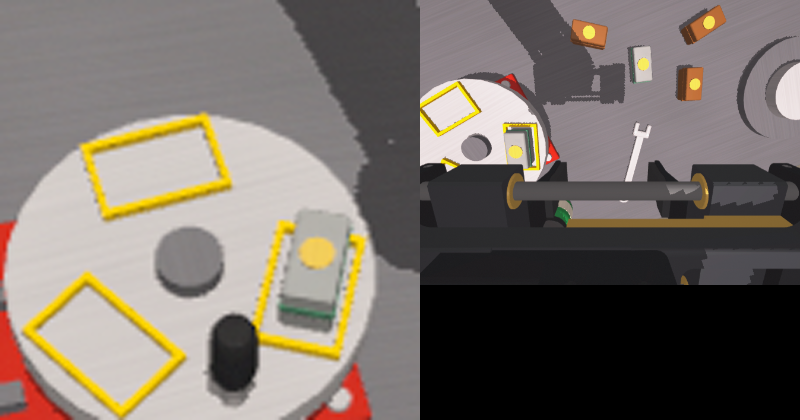

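Weight A sits inside pocket 0, with its top centre at (318,258) in the left half. B is at (643,64) in the right half. I check both by numbers.

Run:
```python
from h import *
import json
c=get_calibration('scene');f=lambda u,v,z:pix2w(c,((u+.5)/3.5-.5+260,(v+.5)/3.5-.5+150),z)
t=np.array([f(*a,.119) for a in [(299,209),(352,215),(333,308),(279,301)]]);print('top',t.mean(0),f(318,253,.119),np.linalg.norm(t[1]-t[0]),np.linalg.norm(t[2]-t[1]))
p=np.array([f(*a,.083) for a in [(277,222),(366,238),(338,355),(252,338)]]);print('p0',p.mean(0))
q=np.array([f(*a,.083) for a in [(81,146),(208,115),(231,186),(106,217)]]);print('p1',q.mean(0))
r=np.array([f(*a,.083) for a in [(86,273),(186,356),(122,415),(24,328)]]);print('p2',r.mean(0))
w=json.load(open('w3.json'))
print('B label',pix2w(w,((643.5-420)/380*640,64/285*480),.044),'A',pix2w(w,((515.5-420)/380*640,152/285*480),.119))
img=cv2.imread('pics/w3.png')
h=cv2.cvtColor(img,cv2.COLOR_BGR2HSV);m=cv2.inRange(h,(20,100,120),(32,255,255));n,l,s,ce=cv2.connectedComponentsWithStats(m)
for i in range(1,n):
    if 40<s[i,4]<600: print(s[i],ce[i],pix2w(w,ce[i],.044))
```

```text
top [0.60910616 0.11772127 0.119     ] [0.6061131  0.11963777 0.119     ] 0.033363501084838175 0.0673333070850476
p0 [0.60977904 0.11442802 0.083     ]
p1 [0.50377777 0.0326333  0.083     ]
p2 [ 0.62764057 -0.01866198  0.083     ]
B label [0.55034686 0.38265758 0.044     ] A [0.60514778 0.11771385 0.119     ]
[477  27  20  22 337] [486.47181009  37.4925816 ] [0.52474981 0.52119532 0.044     ]
[274  43  21  23 372] [284.31451613  53.99731183] [0.46349207 0.3060592  0.044     ]
[366  98  20  20 311] [375.75241158 107.67202572] [0.54995618 0.38197733 0.044     ]
[454 132  18  20 278] [462.69784173 141.35611511] [0.62240416 0.46779603 0.044     ]
[149 245  24  22 392] [160.33163265 255.56887755] [0.61576399 0.08185037 0.044     ]
[ 35 266  32  17 247] [ 49.10121457 273.74898785] [ 0.58676911 -0.04746043  0.044     ]
```

B was knocked to about (.550,.382), the event the task warned of. I get its angle by segmentation.

Run:
```python
from h import *
import json
w=json.load(open('w3.json'));img=cv2.imread('pics/w3.png')
sub=img[60:160,325:430];hh=cv2.cvtColor(sub,cv2.COLOR_BGR2HSV)
print(hh[48,28],hh[30,50],hh[65,52],hh[48,80],hh[48,36:66:3].tolist())
lab=cv2.inRange(hh,(20,100,120),(32,255,255))
for th in(160,170,180):
    m=cv2.inRange(hh,(0,0,th),(179,60,255))|lab
    m=cv2.morphologyEx(m,cv2.MORPH_OPEN,np.ones((3,3)));n,l,s,ce=cv2.connectedComponentsWithStats(m)
    k=l[47,50]
    pts=np.argwhere(l==k)[:,::-1].astype(np.float32)+[325,60]
    W=np.array([pix2w(w,p,.044)[:2] for p in pts],np.float32)*1000
    print(th,len(pts),cv2.minAreaRect(W))
```

```text
[163  22  82] [  9  17 211] [ 11  17 215] [166  20 143] [[8, 14, 151], [10, 14, 213], [28, 157, 247], [28, 159, 247], [28, 158, 247], [28, 159, 247], [28, 156, 247], [28, 155, 247], [28, 147, 247], [4, 17, 210]]
160 1615 ((550.1438598632812, 381.4822998046875), (32.49882125854492, 62.60206985473633), 75.51211547851562)
170 1591 ((550.29150390625, 381.4737854003906), (32.19951629638672, 62.03521728515625), 75.56396484375)
180 1555 ((550.4293212890625, 381.5866394042969), (31.785839080810547, 61.55213928222656), 75.57762145996094)
```

Request:
drive_tool(
  rows=[
    [[0,0,0],-0.113],
    [[0.04,0.035,0.04],0],
    [[0.04,0.035,0.04],0],
    [[0.02,0.02,0.04],0],
    [[0,0,0],0],
  ],
  gripper=0.075,
)

```text
time: 33.85
ee_pos: [0.5577, 0.3694, 0.1722]
tcp_rot: [0.005, 0.134, 0.99, 0.037]
ft_force: [0.5, -0.5, 0.4]
finger_gap: 0.075
```

Run:
```python
from h import *
to_tool([.551,.381,.018]);to_tool([.551,.381,.08])
```

```text
ee [0.5577 0.3694 0.1722] xyaw 164.63 F [ 0.5 -0.5  0.4] gap 0.075 t 33.9
shift [ 0.0096 -0.002   0.1545]
ee [0.5577 0.3694 0.1722] xyaw 164.63 F [ 0.5 -0.5  0.4] gap 0.075 t 33.9
shift [0.0096 0.0026 0.0927]
```

Request:
drive_tool(
  rows=[
    [[0.005,0.001,0.04],0],
    [[0.005,0.001,0.04],0],
    [[0.001,-0.002,0.04],0],
    [[0.001,0,0.02],0],
  ],
)

```text
time: 34.35
ee_pos: [0.5577, 0.3757, 0.0373]
tcp_rot: [0.01, 0.139, 0.99, 0.039]
ft_force: [0.2, -0.9, 0.3]
finger_gap: 0.0748
```

Run:
```python
from h import *
to_tool([.551,.381,.018])
```

```text
ee [0.5577 0.3757 0.0373] xyaw 164.03 F [ 0.2 -0.9  0.3] gap 0.0748 t 34.4
shift [0.0081 0.0017 0.0195]
```

Request:
drive_tool(
  rows=[
    [[0.005,0.001,0.012],-0.015],
    [[0.005,0.001,0.012],0],
  ],
)

```text
time: 34.6
ee_pos: [0.5518, 0.3809, 0.0148]
tcp_rot: [0.012, 0.132, 0.99, 0.04]
ft_force: [0.9, -0.3, 1.2]
finger_gap: 0.0752
```

Request:
drive_tool(
  rows=[
    [[0,0,0],0],
    [[0,0,0],0],
    [[0,0,0],0],
    [[0,0,0],0],
    [[0,0,0],0],
  ],
  gripper=0.02,
  force=30,
)

```text
time: 35.22
ee_pos: [0.552, 0.381, 0.0165]
tcp_rot: [0.012, 0.132, 0.99, 0.04]
ft_force: [-1.2, -1.1, -0.9]
finger_gap: 0.0351
```

Weight B is gripped and centred. I lift it, turn it and carry it to pocket 1.

Request:
drive_tool(
  rows=[
    [[0,0,-0.04],0],
    [[0,0,-0.05],0],
    [[0,0,-0.05],0],
    [[0,0,-0.02],0.165],
    [[0,0,0],0.165],
    [[0,0,0],0.165],
    [[0,0,0],0.165],
    [[0,0,0],0.165],
    [[0,0,0],0.165],
    [[0,0,0],0.16],
    [[0,0,0],0],
  ],
)

```text
time: 36.6
ee_pos: [0.5397, 0.3666, 0.1716]
tcp_rot: [-0.014, 0.663, 0.748, 0.033]
ft_force: [-0.2, -0.4, -5.7]
finger_gap: 0.0335
```

Run:
```python
from h import *
to_tool([.502,.032,.13])
```

```text
ee [0.5397 0.3666 0.1716] xyaw 96.98 F [-0.2 -0.4 -5.7] gap 0.0335 t 36.6
shift [-0.3295 -0.0786  0.018 ]
```

Request:
drive_tool(
  rows=[
    [[-0.047,-0.011,-0.003],0],
    [[-0.047,-0.011,-0.003],0],
    [[-0.047,-0.011,-0.003],0],
    [[-0.047,-0.011,-0.003],0],
    [[-0.047,-0.011,-0.003],0],
    [[-0.047,-0.011,-0.002],0],
    [[-0.047,-0.011,0],0],
    [[0,0,0],0],
  ],
)

```text
time: 37.6
ee_pos: [0.5049, 0.0197, 0.1631]
tcp_rot: [-0.014, 0.649, 0.76, 0.033]
ft_force: [0.4, 1.1, -6.0]
finger_gap: 0.0337
```

Run:
```python
from h import *
to_tool([.502,.032,.12]);print(sense()['tcp_rot'])
```

```text
ee [0.5049 0.0197 0.1631] xyaw 99.12 F [ 0.4  1.1 -6. ] gap 0.0337 t 37.6
shift [ 0.0098 -0.0024  0.0438]
[-0.01394552  0.64862286  0.76026029  0.03313908]
```

Request:
drive_tool(
  rows=[
    [[0.005,-0.001,0.022],0],
    [[0.005,-0.001,0.022],0],
    [[0,0,0],0],
  ],
)

```text
time: 37.98
ee_pos: [0.5023, 0.0332, 0.1192]
tcp_rot: [-0.014, 0.645, 0.763, 0.034]
ft_force: [-0.8, -1.1, -5.0]
finger_gap: 0.0338
```

Run:
```python
from h import *
to_tool([.502,.032,.092]);b=get_image('scene');save('s5',b,(250,140,400,265),5)
```

```text
ee [0.5023 0.0332 0.1192] xyaw 99.67 F [-0.8 -1.1 -5. ] gap 0.0338 t 38.0
shift [-0.003  -0.0014  0.0271]
```

View pics/s5.png

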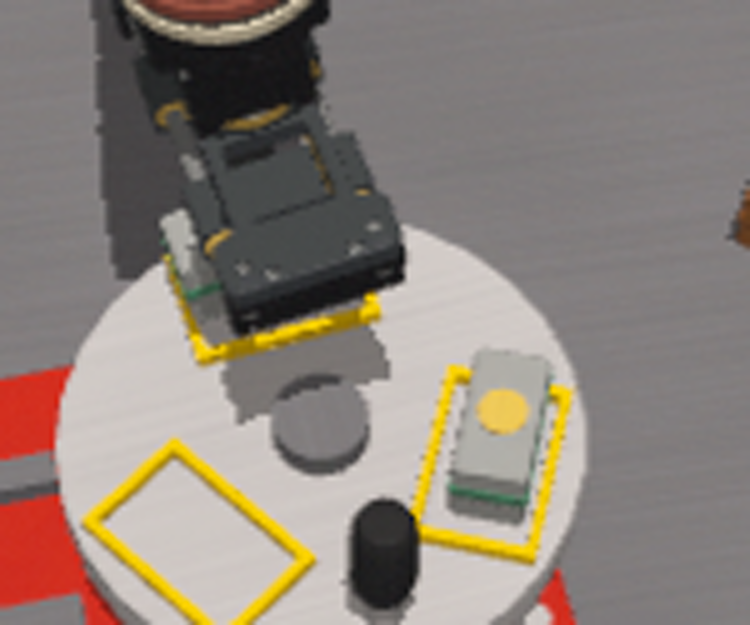

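A stays seated in pocket 0 and B hangs over pocket 1, its left end showing at (165-200,215-310). I check B's place by projecting its corners.

Run:
```python
from h import *
c=get_calibration('scene');a=np.radians(99.5);l=np.array([np.cos(a),np.sin(a),0]);n=np.array([-l[1],l[0],0])
z0=.1192-.0165
for s in(1,-1):
  for t in(1,-1):
    for z in(0,.044):
      P=np.array([.502,.033,z0+z])-l*.032*s+n*.017*t
      print(s,t,z,np.round((w2pix(c,P)[0]-[250,140])*5))
print('p1 rim outer',[np.round((w2pix(c,[.502,.032,.083]-l*.044*s+n*.029*t)[0]-[250,140])*5).tolist() for s,t in((1,1),(-1,1),(-1,-1),(1,-1))])
```

```text
1 1 0 [193. 247.]
1 1 0.044 [187. 193.]
1 -1 0 [215. 307.]
1 -1 0.044 [210. 254.]
-1 1 0 [326. 210.]
-1 1 0.044 [325. 154.]
-1 -1 0 [349. 269.]
-1 -1 0.044 [349. 214.]
p1 rim outer [[161.0, 258.0], [340.0, 207.0], [381.0, 306.0], [197.0, 359.0]]
```

Run:
```python
from h import *
b=get_image('scene');a=get_image('side')
A=cv2.resize(b[165:225,270:340],(700,600),interpolation=cv2.INTER_CUBIC)
S=cv2.resize(a[195:275,290:350],(100,133));A[:133,600:700]=S
save('s6',A)
```

```text
(no output)
```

View pics/s6.png

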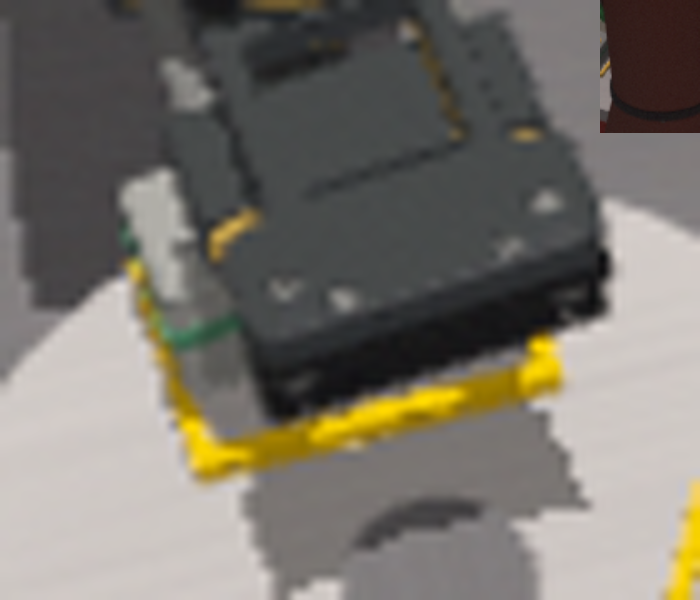

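The close crop shows the block hanging about 10 mm lower and 8 mm further to -y than I assumed. It slipped a little in the grip, and its lower left edge is at (205,420), right by the rim. I shift it +y by 7 mm and lower it, watching the force.

Request:
drive_tool(
  rows=[
    [[0.004,-0.001,-0.003],0],
    [[0.004,0,0],0],
    [[0,0,0.005],0],
    [[0,0,0.003],0],
  ],
)

```text
time: 38.62
ee_pos: [0.5031, 0.0416, 0.1185]
tcp_rot: [-0.012, 0.645, 0.763, 0.038]
ft_force: [0.2, -0.2, -6.1]
finger_gap: 0.0337
```

Request:
drive_tool(
  rows=[
    [[0,0,0.004],0],
    [[0,0,0],0],
  ],
)

```text
time: 38.88
ee_pos: [0.5028, 0.0417, 0.1137]
tcp_rot: [-0.013, 0.645, 0.763, 0.037]
ft_force: [-0.3, -0.5, -6.3]
finger_gap: 0.034
```

Request:
drive_tool(
  rows=[
    [[0,0,0.004],0],
    [[0,0,0],0],
  ],
)

```text
time: 39.12
ee_pos: [0.5029, 0.0418, 0.1094]
tcp_rot: [-0.012, 0.645, 0.763, 0.037]
ft_force: [0.1, -0.4, -6.6]
finger_gap: 0.0336
```

Request:
drive_tool(
  rows=[
    [[0,0,0.004],0],
    [[0,0,0],0],
  ],
)

```text
time: 39.38
ee_pos: [0.5031, 0.0421, 0.1051]
tcp_rot: [-0.012, 0.645, 0.763, 0.037]
ft_force: [-1.1, 0.1, -6.3]
finger_gap: 0.0337
```

Request:
drive_tool(
  rows=[
    [[0,0,0.004],0],
    [[0,0,0],0],
  ],
)

```text
time: 39.62
ee_pos: [0.5033, 0.0424, 0.1008]
tcp_rot: [-0.012, 0.645, 0.763, 0.037]
ft_force: [-0.2, 0.2, -5.7]
finger_gap: 0.0338
```

Run:
```python
from h import *
b=get_image('scene');save('s7',b)
# green band + yellow positions near pocket1, as text
s=b[165:225,270:340];h=cv2.cvtColor(np.ascontiguousarray(s),cv2.COLOR_RGB2HSV)
g=cv2.inRange(h,(65,80,30),(90,255,255));y=cv2.inRange(h,(20,150,80),(32,255,255));k=cv2.inRange(h,(0,0,0),(179,255,70))
br=cv2.inRange(h,(0,0,185),(179,40,255))
for r in range(8,52): print(r,''.join('G' if g[r,c] else 'Y' if y[r,c] else '#' if k[r,c] else 'o' if br[r,c] else '.' for c in range(4,60)))
```

```text
8 ...............#...###....###########..#...#............
9 ............#......###...###########.......##...........
10 .#..#......##.......###..###########........#...........
11 ................#....#...#########..........##..#.......
12 ...........#..........#...#####..............#..........
13 ......................#...#..................#...##..#..
14 .........#.#..........##................................
15 ................#.....###.....................#.........
16 .....#....#......#....##......................##..#..##.
17 ...#.##.#........#.....##....................#.#......#.
18 .#.##.........##.#......##....................##........
19 .......##........##.....##................#####.........
20 ..#..............##.....###............#####............
21 ...................#....##..........#####...............
22 .........#.........#.....##......#####..................
23 ..#..#..#..........##.....#...#####..................#..
24 ....#.##.#..........#.....##.........................#..
25 ..#.##..............#.....##............................
26 .........YYYY......
[... 837 characters left out ...]
o........#####################.......ooo
41 ooooooooooooo.YY..........#################..o........oo
42 ooooooooooooo.YY.o.........#############..oo...........o
43 oooooooooooooo.Y.o..YYYYYYY##########..oo...............
44 oooooooooooooo.YY.YYYYYYYYY#######..ooo.................
45 oooooooooooooo.YYYYYYYYYYYYY###..oo.....................
46 oooooooooooooooYYYYYYYY.................................
47 ooooooooooooooo.YYY..oooo...............................
48 oooooooooooooooo..oooooooo..............................
49 ooooooooooooooooooooooooo...............................
50 oooooooooooooooooooooooo................#.#.............
51 oooooooooooooooooooooooo...............#.#..#...........
```

Request:
drive_tool(
  rows=[
    [[0,0,0.004],0],
    [[0,0,0],0],
  ],
)

```text
time: 39.92
ee_pos: [0.504, 0.0428, 0.0973]
tcp_rot: [-0.012, 0.645, 0.763, 0.037]
ft_force: [-1.1, -0.0, -4.1]
finger_gap: 0.0341
```

Request:
drive_tool(
  rows=[
    [[0,0,0.002],0],
    [[0,0,0],0],
  ],
)

```text
time: 40.17
ee_pos: [0.5046, 0.043, 0.0958]
tcp_rot: [-0.012, 0.645, 0.763, 0.038]
ft_force: [-0.9, -1.1, -1.7]
finger_gap: 0.034
```

Request:
drive_tool(
  rows=[
    [[0,0,0.002],0],
    [[0,0,0],0],
  ],
)

```text
time: 40.42
ee_pos: [0.5051, 0.0433, 0.0941]
tcp_rot: [-0.012, 0.645, 0.763, 0.038]
ft_force: [-1.4, -0.4, -1.1]
finger_gap: 0.0339
```

Request:
drive_tool(
  rows=[
    [[0,0,0.003],0],
    [[0,0,0],0],
  ],
)

```text
time: 40.67
ee_pos: [0.5058, 0.0438, 0.0925]
tcp_rot: [-0.012, 0.645, 0.763, 0.039]
ft_force: [-2.5, -0.6, -0.3]
finger_gap: 0.034
```

```bash
cat > asc.py <<'E'
from h import *
import sys
x0,y0,x1,y1=map(int,sys.argv[1:5])
b=get_image('scene');s=b[y0:y1,x0:x1];h=cv2.cvtColor(np.ascontiguousarray(s),cv2.COLOR_RGB2HSV)
M=[('G',(65,80,30),(90,255,255)),('Y',(20,150,80),(32,255,255)),('y',(20,100,80),(32,150,255)),('#',(0,0,0),(179,255,70)),('o',(0,0,190),(179,40,255))]
out=np.full(s.shape[:2],'.')
for ch,lo,hi in M[::-1]: out[cv2.inRange(h,lo,hi)>0]=ch
for r in range(out.shape[0]): print(r+y0,''.join(out[r]))
E
python3 asc.py 280 185 330 212
```

```text
185 ...........##.....##.........................#yyy.
186 ....#.......##....##....................###.......
187 ..#.#.............##.................#####........
188 .............#.....##.............#####...........
189 ##............#.....##.........#####..............
190 #.............#.....##......#####.................
191 ...YyYYY......#.....##....####..................#.
192 ..YYYYYY......#......##...#.......................
193 .oyYYYYy.......#.....##...........................
194 ooyYYY..........##.yYy............................
195 oo.YY.oo.......##yYyy........................##...
196 oooyYyoo.........Yy.........................#.....
197 ooo.YY.o.........y..........................#.....
198 ooo.YYyo........#y.............................###
199 ooooyYyoo........##.....#...................######
200 oooo.YY.o.............#.......#..........#########
201 oooo.YYyo.............#.....#..#......############
202 oooooyYYo..........#...............###############
203 ooooo.YY.o......GGGG............##################
204 ooooo.YYyo..GGGGG..##........#####################
205 ooooooyYYoo.G.......##....########################
206 oooooo.YY.o.........###########################..o
207 oooooo.YYyo........yY#######################....oo
208 oooooooyYYoo...yYYYYY####################........o
209 ooooooo.YY..yYYYYYYYY#################............
210 ooooooooYYYYYYYYYYYYYY############................
211 ooooooooyYYYYYYYYYyy..##########..................
```

The left gap to the rim is 2 to 3 px, about 5 mm, so the block is inside the frame. I release it and lift straight up.

Request:
drive_tool(
  rows=[
    [[0,0,0],0],
    [[0,0,0],0],
    [[0,0,0],0],
    [[0,0,-0.002],0],
  ],
  gripper=0.055,
)

```text
time: 41.22
ee_pos: [0.5064, 0.0436, 0.0942]
tcp_rot: [-0.011, 0.645, 0.763, 0.039]
ft_force: [-0.3, -0.2, 0.6]
finger_gap: 0.0543
```

Request:
drive_tool(
  rows=[
    [[0,0,-0.03],0],
    [[0,0,-0.05],0],
    [[0,0,-0.05],0],
    [[0,0,-0.05],0],
    [[0.04,0,0],0],
    [[0.05,0,0],0],
    [[0.05,0,0],0],
    [[0.05,0,0],0],
    [[0,0,0],0],
  ],
)

```text
time: 42.35
ee_pos: [0.4685, 0.221, 0.2949]
tcp_rot: [-0.011, 0.647, 0.761, 0.042]
ft_force: [0.0, -1.0, 0.1]
finger_gap: 0.055
```

```bash
python3 -c "
from h import *
to_tool([.673,.057,.25]);print(sense()['tcp_rot'])
cv2.imwrite('pics/s8.png',get_image('scene')[:,:,::-1])
img=cv2.imread('pics/s8.png');h=cv2.cvtColor(img,cv2.COLOR_BGR2HSV);m=cv2.inRange(h,(20,60,150),(32,190,255));n,l,s,ce=cv2.connectedComponentsWithStats(m[150:290,250:380])
c=get_calibration('scene')
for i in range(1,n):
    if s[i,4]>30: print(s[i],ce[i]+[250,150],pix2w(c,ce[i]+[250,150],.119))
"; python3 asc.py 272 175 362 215
```

```text
ee [0.4685 0.221  0.2949] xyaw 99.36 F [ 0.  -1.   0.1] gap 0.055 t 42.4
shift [-0.1977  0.1733  0.0395]
[-0.01106616  0.64708561  0.76120524  0.04152513]
[48 36 10  9 69] [302.72463768 190.31884058] [0.50860001 0.02922679 0.119     ]
[95 67 11  9 79] [350.18987342 220.97468354] [0.60366593 0.11942088 0.119     ]
[41 86 19 30 33] [301.06060606 249.90909091] [0.65585241 0.00436976 0.119     ]
175 ..........................................................................................
176 ..........................................................................................
177 .........................................................................................#
178 .........................................................................................#
179 ........................................................................................##
180 .........................................................................................#
181 .........................................................................................#
182 ....................................
[... 2394 characters left out ...]
ooooooooooooooooooooooooooooooooo..
208 oooooooooooooooyYYoo...YYYYYYYYYYYYYy..oooooooooooooooooooooooooooooooooooooooooooooooooo.
209 ooooooooooooooo.YY..yYYYYYYYYYYYY..oooooooooooooooooooooooooooooooooooooo........ooooooooo
210 ooooooooooooooooYYYYYYYYYYYYYy..oooooooooooooooooooooooooooooooooooooooo...............ooo
211 ooooooooooooooooyYYYYYYYYY..oooooooooooooooooooooooooooooooooooooooooooo................oo
212 oooooooooooooooo.YYYYY...ooooooooooooooooooooooooooooooooooooooooooyy..o................oo
213 oooooooooooooooooyY..ooooooooooooooooooooooooooooooooooooooooooooo.YYYYYy...............oo
214 ooooooooooooooooooooooooooooooooooooooooo...oooooooooooooooooooooo.YYYYY.................o
```

Both weights look seated, with B's gaps even at both ends. I locate the knob.

```bash
python3 -c "
from h import *
c=get_calibration('scene');img=cv2.imread('pics/s8.png')
g=img.max(2)[225:275,305:345];m=(g<60).astype(np.uint8);n,l,s,ce=cv2.connectedComponentsWithStats(m);print(s,ce)
t=(g[:, :]);
for r in range(8,45,1): print(r+225,' '.join('%3d'%v for v in g[r,10:34]))
for r in (.165,): print([ (w2pix(c,[.578+.095*np.cos(a),.043+.095*np.sin(a),r])[0]).round(1).tolist() for a in np.radians((7,9,11))])
"
```

```text
[[   0    0   40   50 1769]
 [  16   15   14   22  231]] [[19.11531939 24.40983607]
 [22.44588745 25.19047619]]
233  76  77  84  83 143 196 205 205 206 206 206 205 205 205 205 204 204 205 206 232 244 230 212 208
234  88  95 146 150 196 205 205 205 205 206 205 205 203 204 206 207 208 208 208 222 243 215 204 204
235 179 200 205 205 205 204 204 205 205 205 205 207 208 209 207 208 207 206 207 240 247 217 204 203
236 205 205 204 205 204 204 205 206 206 208 207 208 207 206 206 205 205 204 214 242 246 207 199 202
237 205 205 205 206 206 207 208 208 207 206 206 206 205 203 203 204 204 204 221 243 232 209 204 204
238 206 207 208 208 208 207 206 206 204 204 202 201 201 201 203 201 202 202 220 242 228 210 206 207
239 208 207 206 206 205 205 204 203 202 201 152 130 103  94 158 167 195 204 239 246 209 204 207 207
240 205 204 204 204 203 202 201 202 176 141  80  52  49  49  49  47 121 205 240 246 224 208 205 206
241 204 204 202 203 203 202 202 176  98  48  49  49  50  47  48  49  48 139 232 244 208 204 206 204
242 203 203 202 203 203 204 202 134  57  49  49  50  52  51  50  50  51  49 149 216 210 
[... 2060 characters left out ...]
115 113 113 111 122 124 195 207 207 206 207 207 207
264 205 204 204 203 203 204 206 207 207 155 127 133 135 135 133 148 198 207 207 207 206 207 206 205
265 204 204 205 205 206 208 206 205 205 204 169 142 139 138 169 201 207 206 206 205 206 204 203 203
266 205 207 207 206 205 205 205 206 207 207 207 194 189 189 202 206 206 204 204 203 204 205 206 206
267 207 206 206 205 206 207 206 207 207 207 207 206 206 205 204 204 203 203 204 206 207 208 207 206
268 207 207 208 207 208 208 208 206 206 206 206 204 203 202 204 204 206 207 207 207 206 206 206 206
269 207 209 209 208 207 207 206 206 205 204 203 205 205 206 207 207 207 207 206 206 207 205 206 198
[[326.0, 243.3], [327.6, 242.9], [329.1, 242.4]]
```

Request:
drive_tool(
  rows=[
    [[-0.04,0.035,0.005],0],
    [[-0.04,0.035,0.005],0],
    [[-0.04,0.035,0.005],0],
    [[-0.04,0.035,0.005],0],
    [[-0.038,0.033,0.005],0],
    [[0,0,0],0],
  ],
  gripper=0.07,
)

```text
time: 43.2
ee_pos: [0.6788, 0.0356, 0.2647]
tcp_rot: [-0.009, 0.651, 0.757, 0.042]
ft_force: [-1.6, 0.0, -0.0]
finger_gap: 0.0702
```

```bash
python3 -c "
from h import *
to_tool([.673,.058,.137])"
```

```text
ee [0.6788 0.0356 0.2647] xyaw 98.7 F [-1.6  0.  -0. ] gap 0.0702 t 43.2
shift [ 0.0142 -0.009   0.1287]
```

Request:
drive_tool(
  rows=[
    [[0.007,-0.004,0.025],0],
    [[0.007,-0.004,0.025],0],
    [[0,0,0],0],
  ],
)

```text
time: 43.58
ee_pos: [0.6702, 0.0482, 0.216]
tcp_rot: [-0.008, 0.654, 0.756, 0.042]
ft_force: [-0.6, 0.2, 0.8]
finger_gap: 0.0701
```

```bash
python3 -c "
from h import *
to_tool([.674,.058,.135])"
```

```text
ee [0.6702 0.0482 0.216 ] xyaw 98.39 F [-0.6  0.2  0.8] gap 0.0701 t 43.6
shift [0.0036 0.0008 0.0816]
```

Request:
drive_tool(
  rows=[
    [[0.002,0,0.03],0],
    [[0.002,0.001,0.03],0],
    [[0,0,0.018],0],
  ],
)

```text
time: 43.95
ee_pos: [0.6765, 0.0569, 0.1438]
tcp_rot: [-0.006, 0.654, 0.755, 0.046]
ft_force: [-0.0, 0.4, -0.2]
finger_gap: 0.0698
```

Request:
drive_tool(
  rows=[
    [[0,0,0.001],0],
    [[0,0,0.001],0],
    [[0,0,0],0],
    [[0,0,0],0],
    [[0,0,0],0],
  ],
  gripper=0.015,
  force=25,
)

```text
time: 44.58
ee_pos: [0.673, 0.0548, 0.1441]
tcp_rot: [-0.009, 0.654, 0.755, 0.043]
ft_force: [-27.0, -3.7, 12.5]
finger_gap: 0.028
```

```bash
python3 -c "
from h import *
to_tool([.674,.058,.137]);print(sense()['tcp_rot'])"
```

```text
ee [0.673  0.0548 0.1441] xyaw 98.29 F [-27.   -3.7  12.5] gap 0.028 t 44.6
shift [0.0025 0.0011 0.0074]
[-0.00853482  0.65422649  0.75500469  0.04339088]
```

The knob is gripped at a 28 mm gap. I compute chord rows for an anticlockwise circle.

```bash
cat > arc.py <<'E'
from h import *
import sys
n=int(sys.argv[1]);C=np.array([.5792,.040]);step=np.radians(float(sys.argv[2]));zt=float(sys.argv[3])
s=sense();q=s['tcp_rot'];m=R.from_quat([q[1],q[2],q[3],q[0]]).as_matrix();p=s['ee_pos']
d=p[:2]-C;a=np.arctan2(d[1],d[0]);print('ang',round(np.degrees(a),1),'r',round(np.hypot(*d),4),'z',p[2].round(4),'F',s['ft_force'].round(1),'gap',s['finger_gap'].round(4),'t',s['time'])
cur=p
for k in range(n):
    b=a+(k+1)*step;t=np.array([*(C+.095*np.array([np.cos(b),np.sin(b)])),p[2]+(zt-p[2])*min(1,(k+1)/4)])
    print('[[%.3f, %.3f, %.3f], 0],'%tuple(m.T@(t-cur)),end=' ');cur=t
print()
E
python3 arc.py 6 10 .143
```

```text
Traceback (most recent call last):
  File "arc.py", line 5, in <module>
    d=p[:2]-C;a=np.arctan2(d[1],d[0]);print('ang',round(np.degrees(a),1),'r',round(np.hypot(*d),4),'z',p[2].round(4),'F',s['ft_force'].round(1),'gap',s['finger_gap'].round(4),'t',s['time'])
                                                                                                                                                      ^^^^^^^^^^^^^^^^^^^^^
AttributeError: 'float' object has no attribute 'round'
```

```bash
sed -i "s/s\['finger_gap'\].round(4)/s['finger_gap']/" arc.py; python3 arc.py 6 10 .142
```

```text
ang 9.0 r 0.0949 z 0.1441 F [-27.   -3.7  12.5] gap 0.028014183371545265 t 44.575
[[0.016, -0.002, 0.002], 0], [[0.016, -0.005, 0.001], 0], [[0.015, -0.007, 0.001], 0], [[0.013, -0.010, 0.001], 0], [[0.012, -0.012, 0.000], 0], [[0.009, -0.014, -0.000], 0],
```

Request:
drive_tool(
  rows=[
    [[0.016,-0.002,0.002],0],
    [[0.016,-0.005,0.001],0],
    [[0.015,-0.007,0.001],0],
    [[0.013,-0.01,0.001],0],
    [[0.012,-0.012,0.0],0],
    [[0.009,-0.014,0.0],0],
  ],
)

```text
time: 45.32
ee_pos: [0.6137, 0.1279, 0.1443]
tcp_rot: [-0.005, 0.655, 0.754, 0.045]
ft_force: [1.4, -1.2, 2.8]
finger_gap: 0.0282
```

```bash
python3 arc.py 9 10 .142
```

```text
ang 68.6 r 0.0944 z 0.1443 F [ 1.4 -1.2  2.8] gap 0.02823630932166598 t 45.325
[[0.007, -0.015, 0.000], 0], [[0.004, -0.016, -0.000], 0], [[0.001, -0.017, -0.000], 0], [[-0.002, -0.016, -0.001], 0], [[-0.004, -0.016, -0.001], 0], [[-0.007, -0.015, -0.001], 0], [[-0.010, -0.013, -0.001], 0], [[-0.012, -0.012, -0.001], 0], [[-0.014, -0.009, -0.001], 0],
```

Request:
drive_tool(
  rows=[
    [[0.007,-0.015,0.001],0],
    [[0.004,-0.016,0.0],0],
    [[0.001,-0.017,0.0],0],
    [[-0.002,-0.016,-0.001],0],
    [[-0.004,-0.016,-0.001],0],
    [[-0.007,-0.015,-0.001],0],
    [[-0.01,-0.013,-0.001],0],
    [[-0.012,-0.012,-0.001],0],
    [[-0.014,-0.009,-0.001],0],
  ],
)

```text
time: 46.45
ee_pos: [0.4904, 0.0751, 0.1441]
tcp_rot: [-0.003, 0.654, 0.755, 0.051]
ft_force: [0.3, 1.5, 6.0]
finger_gap: 0.0282
```

```bash
python3 arc.py 10 10 .142
```

```text
ang 158.4 r 0.0955 z 0.1441 F [0.3 1.5 6. ] gap 0.028218642529566126 t 46.45
[[-0.015, -0.007, -0.001], 0], [[-0.016, -0.004, -0.001], 0], [[-0.016, -0.001, -0.001], 0], [[-0.016, 0.001, -0.001], 0], [[-0.016, 0.004, -0.001], 0], [[-0.015, 0.007, -0.001], 0], [[-0.014, 0.010, -0.000], 0], [[-0.012, 0.012, 0.000], 0], [[-0.009, 0.014, 0.000], 0], [[-0.007, 0.015, 0.001], 0],
```

Request:
drive_tool(
  rows=[
    [[-0.015,-0.007,-0.001],0],
    [[-0.016,-0.004,-0.001],0],
    [[-0.016,-0.001,-0.001],0],
    [[-0.016,0.001,-0.001],0],
    [[-0.016,0.004,-0.001],0],
    [[-0.015,0.007,-0.001],0],
    [[-0.014,0.01,0],0],
    [[-0.012,0.012,0],0],
    [[-0.009,0.014,0],0],
    [[-0.007,0.015,0.001],0],
  ],
)

```text
time: 47.7
ee_pos: [0.5596, -0.0535, 0.1439]
tcp_rot: [-0.008, 0.652, 0.756, 0.055]
ft_force: [-1.2, 4.6, 14.7]
finger_gap: 0.0285
```

```bash
python3 arc.py 11 10 .142
```

```text
ang -101.8 r 0.0956 z 0.1439 F [-1.2  4.6 14.7] gap 0.028469729649280476 t 47.7
[[-0.004, 0.016, 0.001], 0], [[-0.002, 0.016, 0.002], 0], [[0.001, 0.016, 0.002], 0], [[0.004, 0.016, 0.002], 0], [[0.007, 0.015, 0.002], 0], [[0.009, 0.014, 0.002], 0], [[0.012, 0.012, 0.002], 0], [[0.013, 0.010, 0.002], 0], [[0.015, 0.007, 0.002], 0], [[0.016, 0.004, 0.002], 0], [[0.016, 0.001, 0.001], 0],
```

Request:
drive_tool(
  rows=[
    [[-0.004,0.016,0.0],0],
    [[-0.002,0.016,0.001],0],
    [[0.001,0.016,0.001],0],
    [[0.004,0.016,0.001],0],
    [[0.007,0.015,0.002],0],
    [[0.009,0.014,0.002],0],
    [[0.012,0.012,0.002],0],
    [[0.013,0.01,0.002],0],
    [[0.015,0.007,0.002],0],
    [[0.016,0.004,0.002],0],
  ],
)

```text
time: 48.95
ee_pos: [0.6738, 0.0387, 0.1441]
tcp_rot: [-0.014, 0.652, 0.756, 0.052]
ft_force: [-7.0, -1.8, 8.0]
finger_gap: 0.0282
```

```bash
python3 arc.py 2 6 .144
```

```text
ang -0.8 r 0.0946 z 0.1441 F [-7.  -1.8  8. ] gap 0.028213769262925997 t 48.95
[[0.010, 0.001, 0.001], 0], [[0.010, 0.000, 0.001], 0],
```

Ten degrees more, then settle, release and lift.

Request:
drive_tool(
  rows=[
    [[0.009,0.001,0.0],0],
    [[0.008,-0.001,0.0],0],
    [[0,0,0],0],
    [[0,0,0],0],
    [[0,0,0],0],
  ],
)

```text
time: 49.58
ee_pos: [0.6718, 0.0579, 0.1443]
tcp_rot: [-0.014, 0.651, 0.757, 0.052]
ft_force: [-0.8, 0.3, -1.5]
finger_gap: 0.028
```

```bash
python3 arc.py 1 6 .144; python3 -c "
from h import *
print(sense()['dq'].round(3))"
```

```text
ang 10.9 r 0.0943 z 0.1443 F [-0.8  0.3 -1.5] gap 0.02801403377343853 t 49.575
[[0.010, -0.000, 0.001], 0], 
[-0.    -0.001  0.001 -0.     0.002 -0.001  0.001]
```

Request:
drive_tool(
  rows=[
    [[0,0,0],0],
    [[0,0,0],0],
    [[0,0,0],0],
    [[0,0,0],0],
  ],
  gripper=0.07,
)

```text
time: 50.08
ee_pos: [0.6724, 0.0563, 0.1449]
tcp_rot: [-0.013, 0.652, 0.756, 0.052]
ft_force: [0.1, -0.2, -0.6]
finger_gap: 0.0604
```

Request:
drive_tool(
  rows=[
    [[0,0,-0.02],0],
    [[0,0,-0.04],0],
    [[0,0,-0.05],0],
    [[0,0,-0.04],0],
    [[0.05,0,0],0],
    [[0.05,0,0],0],
    [[0.05,0,0],0],
    [[0.05,0,0],0],
    [[0,0,0],0],
  ],
)

```text
time: 51.2
ee_pos: [0.6354, 0.2394, 0.3303]
tcp_rot: [-0.01, 0.654, 0.754, 0.056]
ft_force: [-0.9, -0.1, -1.5]
finger_gap: 0.07
```

```bash
python3 -c "
from h import *
to_tool([.6,.3,.3])
b=get_image('scene');save('f1',b,(160,140,400,310),3.3)
img=np.ascontiguousarray(b[:,:,::-1]);h=cv2.cvtColor(img,cv2.COLOR_BGR2HSV);m=cv2.inRange(h,(20,60,150),(32,190,255));n,l,s,ce=cv2.connectedComponentsWithStats(m[150:290,250:380])
c=get_calibration('scene')
for i in range(1,n):
    if s[i,4]>30: print(s[i],ce[i]+[250,150],pix2w(c,ce[i]+[250,150],.119))
"
```

```text
ee [0.6354 0.2394 0.3303] xyaw 98.3 F [-0.9 -0.1 -1.5] gap 0.07 t 51.2
shift [ 0.0621 -0.0288  0.0339]
[47 37 11  9 72] [301.80555556 190.84722222] [0.50966307 0.02699109 0.119     ]
[95 66 11  9 79] [350.3164557  219.98734177] [0.60128466 0.12015404 0.119     ]
[17 79 18 30 34] [274.67647059 244.41176471] [ 0.6339741  -0.04888799  0.119     ]
```

View pics/f1.png

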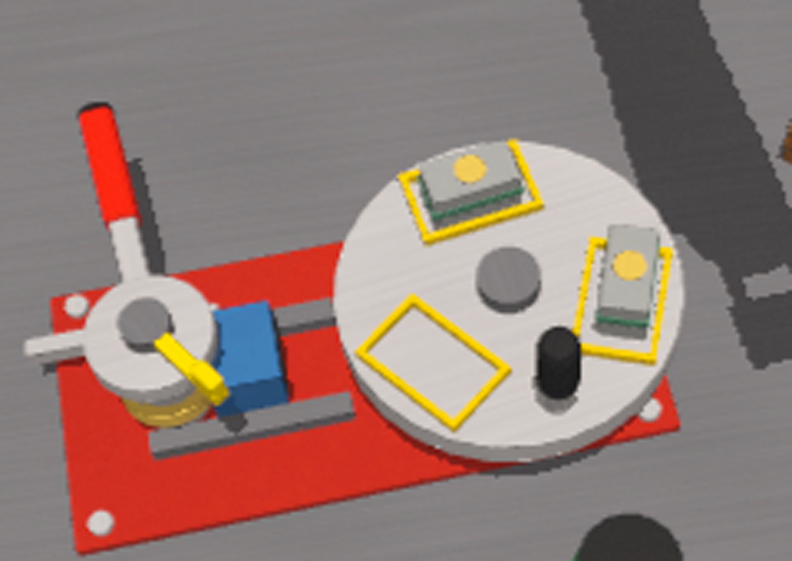

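The final view shows the knob back at its start, (558,362). Both weights are flat in their pockets at (470,180) and (630,275), the shoe is back, and the lever is on release. I hand in.

```bash
python3 -c "
from rig import *
print(job_done())"
```

```text
the job is handed in; nothing more can be done
None
```

I carried out the whole job and handed it in at about 51 s of the 192 s allowed; the hand-in reports no verdict.

**What I did**
- I flipped the yellow lever to release, then swung the handle six times. On the last swing I met about 33 N well before the handle's own stop, so I took the shoe to be on its stop.
- Only two of the blocks were the grey, green-banded weights. I laid them in pockets 0 and 1.
- I turned the wheel one full turn anticlockwise by the knob and released it.

**Last checks**
- **Shoe and lever:** the shoe measured about 40 mm back by picture. The lever was on release in the final picture, and I measured it at about 0.45 rad just after the flip.
- **Knob:** it ended within about 2 degrees of where it began, and the arm was clear of everything.
- **Weights:** both looked flat inside their rims in the final picture.

**What disagreed or went wrong**
- Weight positions disagreed: measured before the turn, the yellow spots put the weights 6 to 8 mm from their pocket centres, while the corners put weight A at 3 to 4 mm. Both are inside the 12 mm limit.
- The tool picked up a lean of about 5 degrees while pushing the handle, so weight B hung off its planned position. I corrected that before lowering it.
- Weight B was knocked aside by about 4 cm during the run. I found it again and measured it afresh before gripping it.

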